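# Break a tight jar lid loose in a locking clamp

### The arm

A 6-joint arm with a two-finger parallel gripper is mounted at the origin on a cart in front of the work surface, level with it; the furniture and walls round the work are solid. World frame = base frame: x ahead of the robot, y to its left, z up, the work surface at z = 0. Lengths are in m, angles in rad, forces in N, time in s.
With the tool pointing down it reaches from about 0.35 to 0.95 m from the base axis. Payload 17.4 kg.
Tool frame: the origin (TCP) lies at the very end of the fingers, on their centre line; the grasp point (between the pads) lies env.pinch_z behind it (env.pinch_z is the distance from the TCP to the grasp point, in m); x points along the fingers, y is the direction in which the jaws open and shut, and the axes are right-handed (so a half turn about x gives the same grasp; the last joint's range is limited). The gripper opens to 93 mm and grips with 3 to 60 N. Pads are 15 mm wide; open, the fingers measure 128 mm over their backs; the gripper's body (75 mm by 188 mm) begins 65 mm behind the grasp point.
Start: joints at [-0.038, 0.116, 1.442, -0, 1.584, -0.038], TCP at [0.675, -0, 0.219] pointing down, gripper open.
Joint ranges: [-2.83, 2.83], [-0.83, 2.19], [0.07, 2.5], [-1.14, 4.28], [0.01, 3], [-2.97, 2.97]. Speed limits (rad/s): [1.89, 1.89, 2.22, 3.14, 3.14, 3.14].

### API

Orientations are given as a unit quaternion [w, x, y, z].
In Python, from plant import env gives the robot as it stands.
- The arm moves only by the tool apply_moves, never from a script. Its arguments are lists of equal length, an entry for each row: "fingers": the finger opening in m, from 0 to 0.093; "xyz": the shift along the tool's x, y, z in m, a list of three; "turn": the turn about the tool's x in units of 6 degrees (1.0 is 6 degrees). A call has 1 to 10 rows; each row is the pose to reach, as a shift and turn from the pose measured when the call began, along the tool's axes at that moment; what a row does not reach only later rows make up. A row lasts 1/10 s, in which the tool goes at most 50 mm and 8.59 degrees, less where a joint would pass 70% of its speed; a pose out of reach is approached as far as the arm can. A call with a gripper value outside its range is refused whole. The fingers move at their own pace and stop on an object; the grip force is fixed at half the most. Time passes only in rows, so rows that repeat a pose let the fingers close. It gives the time, the measured TCP pose, the force and the opening at its end, in the units of the state.
- env.sense(): the state, without advancing time (a new reading comes with each control period).
- env.read_camera(name): name is "scene" or "side" or "wrist"; returns a dict with "img" (420x560x3 uint8, red, green, blue), "fx", "fy", "cx", "cy" (pixels), "dist_coeffs" ([k1, k2, p1, p2, k3] as OpenCV has them; the pictures are not rectified), "rvec" (rotation vector, rad) and "tvec" (3), from world to camera coordinates, as OpenCV has them; the wrist camera has in their place "tool_from_camera" (4x4, takes a point from camera to tool coordinates, whose origin is the TCP and whose axes are the tool frame's). Camera axes: x right, y down, z forward; pixel columns grow to the right and rows downward; lengths in m; the calibration is good to about 2 mm. A picture is of the moment at which its call begins: read the wrist's pose just before it. There is no depth.
- env.job_done(): hands the job in, once; it reports no verdict.
The state is a dict: "clock": time; "q": joint angles; "qvel": joint speeds; "effort": joint torques, N m; "tool_pos": TCP position; "tcp_rot": TCP orientation; "ft_force": force on the tool from outside, world axes, zero at the start; "moment": the same for the moment, N m; "width": finger opening in m.
Only numpy, scipy, OpenCV 4.12 (cv2) and the standard library are available. Lean on these libraries where they do the work, as an engineer would, in place of code of your own. Each camera call takes 0.05 s, during which the arm holds its last target.

### The job

The lid of the sample jar on the left of the bench is too tight for one hand: stand the jar upright between the jaws of the locking clamp, push the clamp's long handle down until it snaps over centre and stays locked on the jar, and loosen the lid by about a sixth of a turn (60 degrees) anticlockwise. Then flick the small release lever on top of the handle, so that the clamp springs open, take the jar out by its glass (never lift it by the loosened lid) and stand it gently, upright, in the dissecting tray. Leave the other things on the bench where they are.

Things in the scene. Friction and masses are not known exactly. Their poses are not given: they have to be found in the camera images.
- jar: sample jar, clear glass with a label and a black ribbed screw lid, 82 mm tall, about 0.16 kg. Origin: centre of its underside, z up. The glass is 55 mm in diameter up to 60 mm; the lid is 53 mm in diameter, 62 to 82 mm above the origin (fingers that reach lower grip the glass, not the lid). Starts upright, alone, at the left of the bench (a like jar among the bottles at the back is scenery)
- jar_lid (a joint): turn of the lid on the jar, rad: 0 tight, grows as the lid is turned anticlockwise seen from above, to 5.2 at most; the lid stays on the jar. It needs 0.35 N m to turn, so a jar that is not clamped turns along with its lid
- clamp: straight-line locking clamp of grey iron and steel, fixed on the bench; base plate 236 x 84 x 10 mm. Origin: on the bench under the axis of a clamped jar; x points from the fixed V jaw past the jar to the handle, z up. V jaw and block: x = -62 to -18 mm, 56 mm high. Guide and side plates behind the moving pad: x = 58 to 142 mm, 54 mm high. The jar's +y and -y sides stay open for fingers
- clamp_nest (a point): where the jar's underside goes when it is put in: on top of the base plate (10 mm above the bench), midway between the V jaw and the open pad, about 5 mm of room on each side; the closing pad then pushes the jar the last 6 mm into the V (towards the clamp's -x)
- clamp_handle (a joint): swing of the handle about a pivot at (128, 0, 40) mm in the clamp's frame, rad: 0 open (handle up at 59 degrees, leaning away from the jar), 0.91 dead centre, 1.03 locked (handle level, at its stop). Takes 5 to 8 N at the grip's end to close on a jar, which is then held with about 55 N; with no jar in it, it springs open again
- handle_push (a point): point on the top of the handle's black rubber grip, near its end, 105 mm from the pivot: push here (the grip is 22 mm wide and ends 122 mm from the pivot). It moves on an arc about the pivot, down and away from the jar, to 52 mm above the bench when locked
- release_lever (a joint): swing of the release lever on the handle, rad: 0 at rest (sprung), 0.52 fully pressed. On a locked clamp, pressing its tail some 10 mm down (about 6 N) pries the handle back over centre; at 12 to 14 mm it is at its stop. When the finger then goes up the handle springs open behind it
- release_tab (a point): top of the tail of the release lever: a bare steel thumb tab, 20 x 18 mm, above the front part of the handle, 62 mm from the handle's pivot, some 35 mm above the grip when at rest (88 mm above the bench when the clamp is locked)
- wax_tray: dissecting tray, galvanised, with a flat brown wax bed, 272 (x) x 406 (y) x 32 mm, fixed. Origin: centre of its underside. The bed is 23 mm above the bench, the rim 32 mm
- tape_roll: roll of brown tape, 96 mm in diameter, 48 mm high, a bystander
- rubber_bulb: red rubber pipette bulb, 68 mm long, a bystander
- marker: marker pen, 130 mm long, lying in front of the clamp, a bystander
- clamp_pad_face (a point): centre of the face of the moving rubber pad (36 mm wide, 34 mm high), 35 mm above the bench; 39 mm from the clamp's origin along its x when open; it moves towards -x as the handle goes down

How it is judged:
On the way, in this order (a step that is already met when the one before it is completed fails the run):
1. the clamp is locked over centre on the upright jar (value of joint clamp_handle above 0.96 rad and contact force between clamp and jar above 20 N and horizontal distance between jar and clamp below 0.012 m and angle between jar's own z axis and vertical below 0.12 rad), for 0.2 s.
2. the lid is turned past 45 degrees with the jar locked in the clamp (value of joint jar_lid above 0.79 rad and value of joint clamp_handle above 0.96 rad and contact force between clamp and jar above 15 N), for 0.1 s.
3. the release lever is pressed and the handle has come back over centre (value of joint release_lever above 0.1 rad and value of joint clamp_handle below 0.88 rad), for 0.05 s.
At the end, for the whole second after the job is handed in: The jar stands upright (within 6 degrees) and still on the wax bed of the dissecting tray, wholly inside its rim, its lid turned at least 40 degrees from tight, and the clamp is open again (handle up, below 0.3 rad) (x of jar in the frame of wax_tray between -0.1 and 0.1 m and y of jar in the frame of wax_tray between -0.167 and 0.167 m and z of jar in the frame of wax_tray below 0.028 m and angle between jar's own z axis and vertical below 0.1 rad and linear speed of jar below 0.02 m/s and value of joint jar_lid above 0.7 rad and value of joint clamp_handle below 0.3 rad); the robot touches nothing.
It fails at once if the jar is lifted by its loosened lid (value of joint jar_lid above 0.5 rad and contact force between the fingers and jar_lid above 10 N and height (world z) of jar above 0.045 m).
It fails at once if the jar is tipped over (angle between jar's own z axis and vertical above 0.7 rad).
It fails at once if the jar is dropped (contact force between the fingers and jar below 0.1 N and linear speed of jar above 0.7 m/s).
It fails at once if a bystander is pushed more than 4 cm (distance of any of tape_roll, rubber_bulb, marker from where it was at the start of the episode above 0.04 m).
It also fails if it takes over 72 s, if anything falls off the work surface, if the arm or the gripper's body presses on something with over 40 N, if the wrist force passes 120 N, or if a joint passes its speed limit or range.

## Working session

There is one attempt and no reset: what is moved stays moved. The work goes in short steps, Python scripts to look and compute and a tool call to move; the robot and the scene stay as the last step left them, time stands still between calls to the robot, and variables do not carry over. Pictures are saved under pics/ and viewed, and the job is handed in when it is done.

Besides the shell and the picture viewer there is one more tool, called after "Call:" as a command line: name --pt "numbers of a row" for each row, then --argument value for the rest. apply_moves: Moves the arm, as the interface text tells. Its arguments: {"type":"object","properties":{"fingers":{"type":"array"},"xyz":{"type":"array"},"turn":{"type":"array"}},"required":["fingers","xyz","turn"]}

```bash
mkdir -p pics; ls
python3 - <<'E'
from plant import env
import cv2
print(env.sense(), env.pinch_z)
for n in ["scene","side","wrist"]:
    c=env.read_camera(n)
    cv2.imwrite(f"pics/{n}0.png",c["img"][:,:,::-1])
    print(n,{k:v for k,v in c.items() if k!="img"})
E
```

```text
pics
{'clock': 0.0, 'q': array([-3.78017512e-02,  1.16484755e-01,  1.44226919e+00,  6.18684375e-07,
        1.58397812e+00, -3.78201645e-02]), 'qvel': array([-2.10616569e-04, -7.17210212e-05, -5.12537581e-04,  1.33538450e-03,
       -1.03743325e-03,  9.63269126e-04]), 'effort': array([-2.39607485e-03, -7.21266031e+01, -6.22611737e+01,  7.77577632e-02,
        2.38535833e-02, -2.17692599e-05]), 'tool_pos': array([ 6.74799759e-01, -2.35247603e-06,  2.17903569e-01]), 'tcp_rot': array([ 0.49970896,  0.49972159,  0.50030009, -0.50026903]), 'ft_force': array([-0.1422937 ,  0.09512733, -0.99192985]), 'moment': array([ 0.07062817, -0.0034526 , -0.00328884]), 'width': 0.09301512466795042} 0.0188
scene {'fx': 389.0722737509127, 'fy': 389.0722737509127, 'cx': 282.354428489823, 'cy': 216.82325864262577, 'dist_coeffs': array([0.00179402, 0.        , 0.        , 0.        , 0.        ]), 'rvec': array([ 1.09652335, -2.44487064,  0.94200701]), 'tvec': array([0.35278806, 0.38523955, 1.02606702])}
side {'fx': 441.7509676508641, 'fy': 441.7509676508641, 'cx': 281.87408172545884, 'cy': 208.0215300227369, 'dist_coeffs': array([0.03776786, 0.        , 0.        , 0.        , 0.        ]), 'rvec': array([ 0.33931281, -2.51549624,  1.57569243]), 'tvec': array([0.52816903, 0.14623012, 1.04723369])}
wrist {'fx': 316.684729114777, 'fy': 316.684729114777, 'cx': 277.16415932136044, 'cy': 204.0506877702768, 'dist_coeffs': array([0.00480571, 0.        , 0.        , 0.        , 0.        ]), 'tool_from_camera': array([[-2.61713296e-05, -2.81311164e-01,  9.59616605e-01,
        -1.66340460e-01],
       [ 9.99999989e-01, -1.50304122e-04, -1.67888907e-05,
        -1.36585036e-04],
       [ 1.48957234e-04,  9.59616593e-01,  2.81311165e-01,
        -7.76926411e-02],
       [ 0.00000000e+00,  0.00000000e+00,  0.00000000e+00,
         1.00000000e+00]])}
```

View pics/scene0.png

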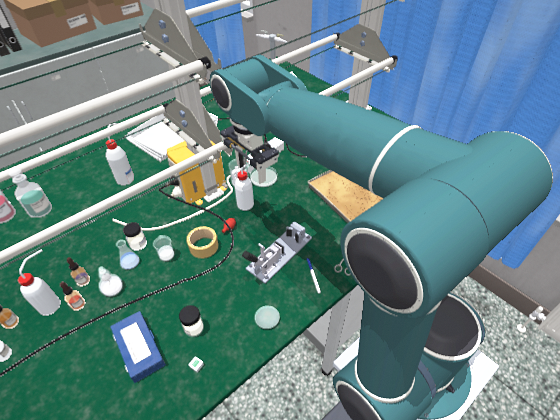

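View pics/side0.png

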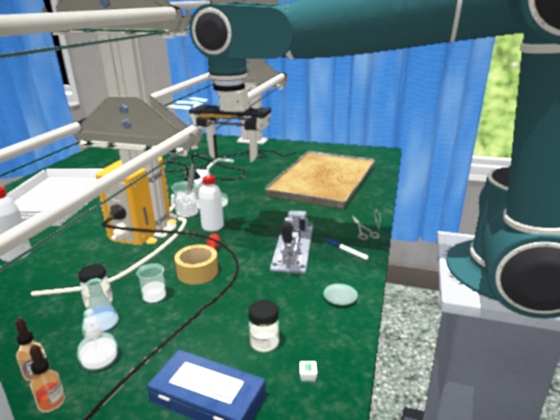

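View pics/wrist0.png

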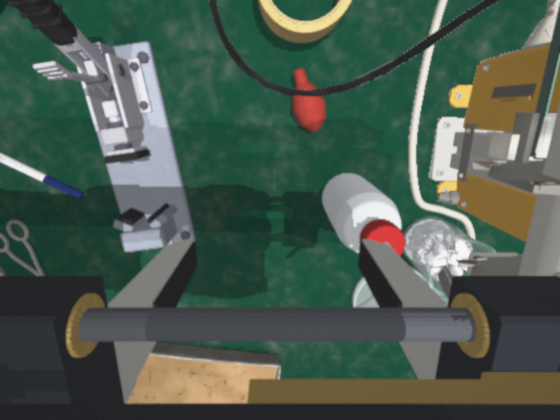

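```bash
cat > h.py <<'E'
import numpy as np, cv2
from scipy.spatial.transform import Rotation as R
def rot(q): return R.from_quat([q[1],q[2],q[3],q[0]]).as_matrix()
def cam(c,s=None):
    K=np.array([[c["fx"],0,c["cx"]],[0,c["fy"],c["cy"]],[0,0,1]])
    if "rvec" in c:
        Rm=cv2.Rodrigues(c["rvec"])[0]; t=np.array(c["tvec"]).ravel()
    else:
        T=np.eye(4);T[:3,:3]=rot(s["tcp_rot"]);T[:3,3]=s["tool_pos"]
        W=np.linalg.inv(T@c["tool_from_camera"]);Rm=W[:3,:3];t=W[:3,3]
    return K,np.array(c["dist_coeffs"]),Rm,t
def ray(C,uv):
    K,d,Rm,t=C
    p=cv2.undistortPoints(np.array(uv,float).reshape(-1,1,2),K,d).reshape(-1,2)
    D=(Rm.T@np.c_[p,np.ones(len(p))].T).T
    return -Rm.T@t,D
def onz(C,uv,z):
    o,D=ray(C,uv); return o+D*((z-o[2])/D[:,2])[:,None]
def proj(C,P):
    K,d,Rm,t=C
    return cv2.projectPoints(np.array(P,float).reshape(-1,1,3),cv2.Rodrigues(Rm)[0],t,K,d)[0].reshape(-1,2)
def tri(C1,u1,C2,u2):
    o1,d1=ray(C1,[u1]);o2,d2=ray(C2,[u2]);d1=d1[0]/np.linalg.norm(d1);d2=d2[0]/np.linalg.norm(d2)
    A=np.c_[d1,-d2];x=np.linalg.lstsq(A,o2-o1,rcond=None)[0]
    a=o1+d1*x[0];b=o2+d2*x[1];return (a+b)/2,np.linalg.norm(a-b)
def up(img,x0,y0,x1,y1,k,name):
    cv2.imwrite(name,cv2.resize(img[y0:y1,x0:x1,::-1],None,fx=k,fy=k,interpolation=cv2.INTER_CUBIC))
E
python3 - <<'E'
from plant import env
from h import *
s=env.sense()
print(rot(s["tcp_rot"]).round(3))
w=env.read_camera("wrist"); up(w["img"],0,20,220,270,3,"pics/wc.png".replace("wc","wcl"))
c=env.read_camera("scene"); up(c["img"],160,200,340,360,4,"pics/sc1.png")
c=env.read_camera("side"); up(c["img"],220,200,380,380,3,"pics/sd1.png")
import pickle
E
```

```text
[[-0.001  1.    -0.   ]
 [-0.    -0.    -1.   ]
 [-1.    -0.001  0.   ]]
```

View pics/wcl.png

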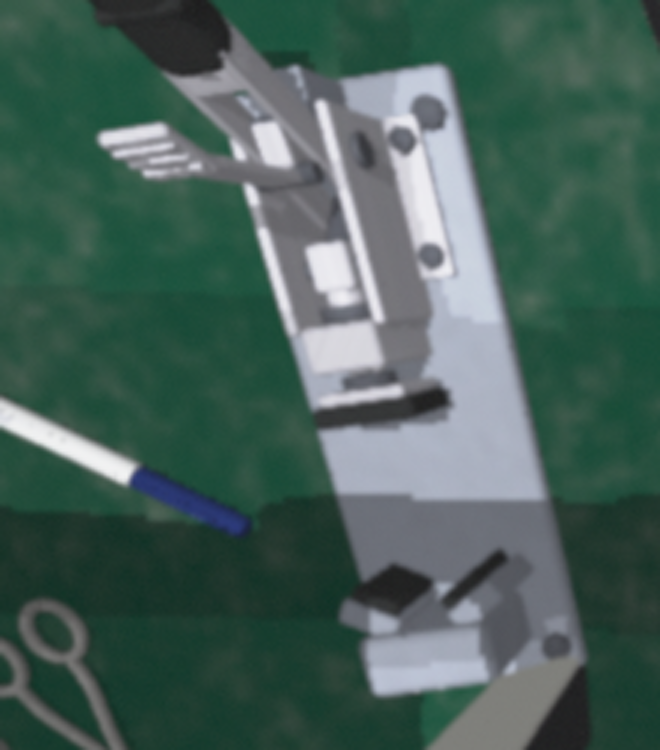

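View pics/sc1.png

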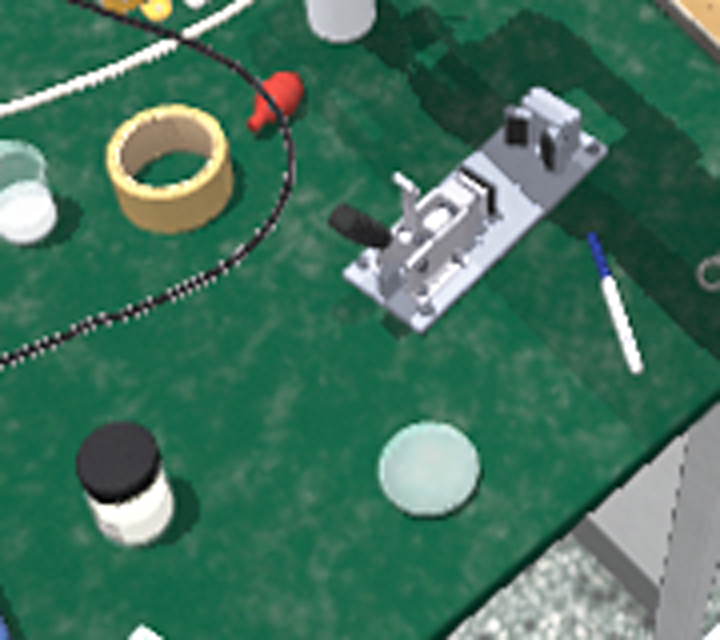

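View pics/sd1.png

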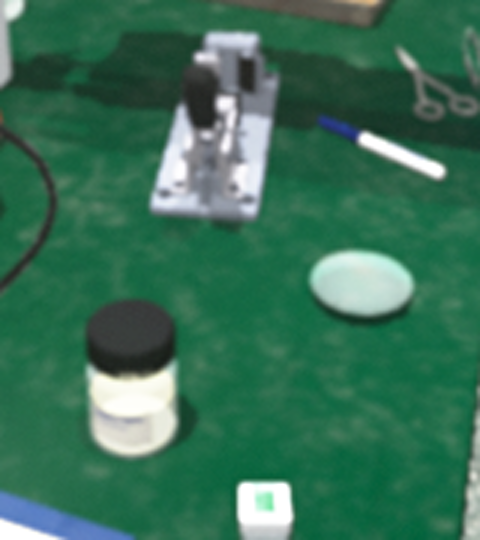

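Run:
```python
from plant import env
from h import *
s=env.sense()
W=cam(env.read_camera("wrist"),s);S=cam(env.read_camera("scene"));D=cam(env.read_camera("side"))
f=lambda x,y:(160+x/4,200+y/4); g=lambda x,y:(220+x/3,200+y/3); w=lambda x,y:(x/3,20+y/3)
print("jar lid",onz(S,[f(118,457)],.082),onz(D,[g(132,325)],.082))
print("jar base L/R edges",onz(S,[f(100,535),f(172,510)],0.0),onz(D,[g(92,435),g(178,435),g(135,453)],0))
print("plate scene",onz(S,[f(415,323),f(345,270),f(605,150)],.01))
print("plate side",onz(D,[g(152,208),g(258,212),g(280,75)],.01))
print("plate wrist",onz(W,[w(448,68),w(583,658)],.01))
print("tray",onz(S,[(309,184),(330,170)],.032), onz(D,[(270,192),(309,153),(375,157),(342,201)],.032))
print("pad top W, V block top back corners, V jaw tips",onz(W,[w(315,415),w(450,395)],.052),onz(W,[w(375,692),w(490,665),w(365,640),w(480,628)],.056))
print("marker",onz(S,[f(595,237),f(638,370)],.008),"bulb",onz(S,[f(275,100)],.02),"tape",onz(S,[f(170,150)],.048), "scissors/dish",onz(S,[f(430,468)],.005))
```

```text
jar lid [[0.47162112 0.38255722 0.082     ]] [[0.47411517 0.38107163 0.082     ]]
jar base L/R edges [[0.4763922  0.41163786 0.        ]
 [0.45866799 0.3636838  0.        ]] [[0.49912996 0.39215055 0.        ]
 [0.4471898  0.37819784 0.        ]
 [0.46845576 0.39985968 0.        ]]
plate scene [[ 0.45853671  0.14072699  0.01      ]
 [ 0.532775    0.15043519  0.01      ]
 [ 0.48358107 -0.08665459  0.01      ]]
plate side [[ 0.53241369  0.15496347  0.01      ]
 [ 0.45083326  0.13904676  0.01      ]
 [ 0.48176003 -0.08786658  0.01      ]]
plate wrist [[ 0.53781088  0.14799019  0.01      ]
 [ 0.56914192 -0.07900366  0.01      ]]
tray [[ 0.66023876 -0.24662539  0.032     ]
 [ 0.66287648 -0.36184623  0.032     ]] [[ 0.65199619 -0.22966573  0.032     ]
 [ 0.61560198 -0.63079045  0.032     ]
 [ 0.36249619 -0.6446028   0.032     ]
 [ 0.42248712 -0.21923918  0.032     ]]
pad top W, V block top back corners, V jaw tips [[0.49410402 0.03014799 0.052     ]
 [0.54203137 0.03712782 0.052     ]] [[ 0.50287395 -0.07352244  0.056     ]
 [ 0.54721209 -0.06257314  0.056     ]
 [ 0.50200224 -0.05255683  0.056     ]
 [ 0.54501314 -0.04783209  0.056     ]]
marker [[ 0.42592373 -0.01908799  0.008     ]
 [ 0.31694249  0.04214261  0.008     ]] bulb [[0.70498452 0.09061432 0.02      ]] tape [[0.69642822 0.19781195 0.048     ]] scissors/dish [[0.36029308 0.20870778 0.005     ]]
```

Call:
apply_moves --fingers '[0.093, 0.093, 0.093, 0.093, 0.093]' --pt "-0.02 -0.045 0" --pt "-0.04 -0.09 0" --pt "-0.05 -0.135 -0.02" --pt "-0.05 -0.155 -0.03" --pt "-0.05 -0.155 -0.03" --turn '[-0.5, -1, -1.2, -1.2, -1.2]'

```text
clock: 0.95
tool_pos: [0.5183, 0.0309, 0.2701]
tcp_rot: [0.531, 0.468, 0.53, -0.467]
ft_force: [-0.5, 0.1, -0.2]
width: 0.093
```

Run:
```python
from plant import env
from h import *
import pickle
s=env.sense(); c=env.read_camera("wrist")
pickle.dump((s,c),open("w1.pkl","wb"))
cv2.imwrite("pics/w1.png",cv2.resize(c["img"][:,:,::-1],(800,600),interpolation=cv2.INTER_CUBIC))
print(s["clock"],s["tool_pos"],rot(s["tcp_rot"]).round(3))
```

```text
0.95 [0.51827209 0.03088538 0.27008903] [[ 0.003  0.992  0.126]
 [ 0.     0.126 -0.992]
 [-1.     0.003  0.   ]]
```

View pics/w1.png

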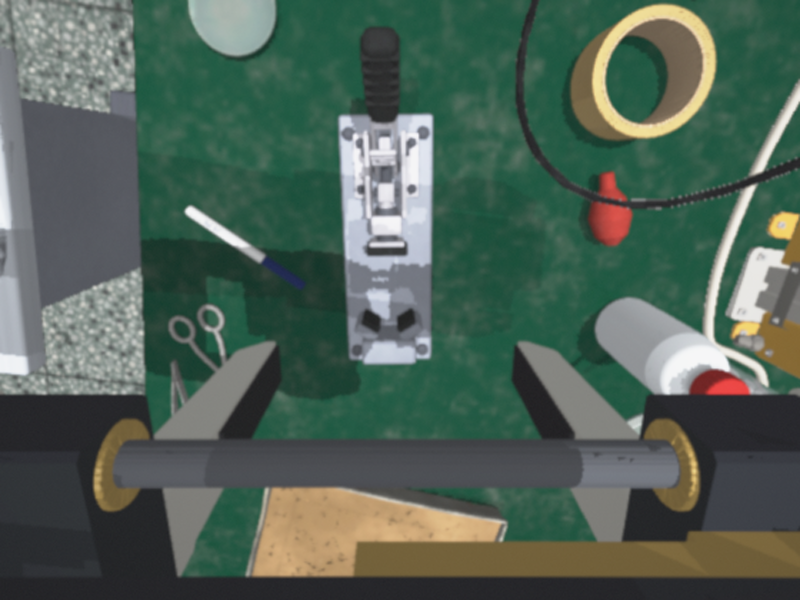

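Run:
```python
import pickle
from h import *
s,c=pickle.load(open("w1.pkl","rb"))
up(c["img"],225,70,315,260,4,"pics/w1c.png")
a=c["img"][70:260,225:315]
```

```text
(no output)
```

View pics/w1c.png

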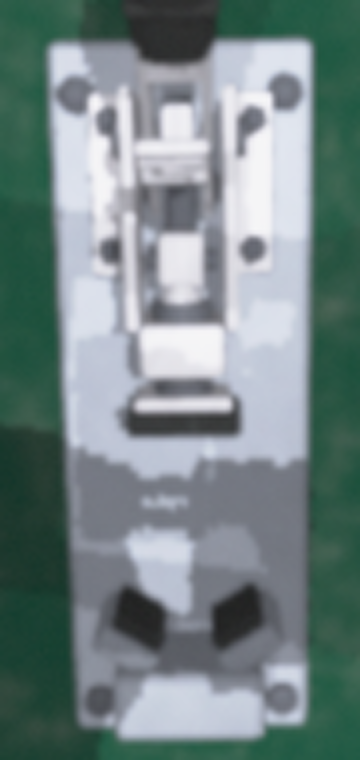

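Run:
```python
import pickle
from h import *
s,c=pickle.load(open("w1.pkl","rb"))
C=cam(c,s)
f=lambda x,y:(225+(x-1.5)/4,70+(y-1.5)/4)
P=onz(C,[f(48,42),f(310,42),f(306,726),f(79,726)],.01)
print(P, np.linalg.norm(P[1]-P[0]),np.linalg.norm(P[2]-P[3]),np.linalg.norm(P[3]-P[0]),np.linalg.norm(P[2]-P[1]))
B=onz(C,[f(76,93),f(285,92),f(283,697),f(100,698)],.012);print("bolts",B,B.mean(0))
for a,b in((P[3],P[0]),(P[2],P[1]),(B[3],B[0]),(B[2],B[1])):print(np.degrees(np.arctan2(*(b-a)[[1,0]])))
m=P.mean(0);print("plate centre",m)
q=onz(C,[f(135,412),f(240,412)],.052);print("pad top front",q,q.mean(0))
v=onz(C,[f(118,738),f(262,738),f(118,680),f(262,670)],.056);print("V back top",v,np.linalg.norm(v[1]-v[0]))
# plausible origin
yaw=np.radians(97.2)
ax=np.array([np.cos(yaw),np.sin(yaw)])
print("o from pad",q.mean(0)[:2]-ax*.039,"o from V",v[:2].mean(0)[:2]+ax*.062)
```

```text
[[ 0.45362415  0.13870713  0.01      ]
 [ 0.53534429  0.14912744  0.01      ]
 [ 0.56865164 -0.08299085  0.01      ]
 [ 0.48606095 -0.0933944   0.01      ]] 0.0823818195356424 0.08324335895039288 0.23435713598105115 0.23449580301811723
bolts [[ 0.46401509  0.12467562  0.012     ]
 [ 0.52956049  0.13332759  0.012     ]
 [ 0.55840562 -0.07180693  0.012     ]
 [ 0.49263572 -0.08049171  0.012     ]] [0.51115423 0.02642614 0.012     ]
97.9557094532047
98.16580388149795
97.9414523503179
98.0042053147771
plate centre [0.51092026 0.02786233 0.01      ]
pad top front [[0.49504062 0.03323769 0.052     ]
 [0.52704758 0.0372936  0.052     ]] [0.5110441  0.03526565 0.052     ]
V back top [[ 0.50151584 -0.07435165  0.056     ]
 [ 0.5483926  -0.06844842  0.056     ]
 [ 0.49934351 -0.053962    0.056     ]
 [ 0.54509301 -0.04468756  0.056     ]] 0.04724699715138785
o from pad [ 0.5159321  -0.00342683] o from V [ 0.51718356 -0.00988892]
```

Call:
apply_moves --fingers '[0.093, 0.093, 0.093, 0.093, 0.093, 0.093, 0.093]' --pt "0 0 -0.045" --pt "0 0 -0.09" --pt "0 -0.005 -0.14" --pt "0 -0.01 -0.19" --pt "0 -0.01 -0.235" --pt "0 -0.01 -0.27" --pt "0 -0.01 -0.27" --turn '[0, 0, 0, -0.13, -0.13, -0.13, -0.13]'

```text
clock: 1.7
tool_pos: [0.4753, 0.3003, 0.2683]
tcp_rot: [0.535, 0.463, 0.534, -0.463]
ft_force: [0.7, -0.6, -0.4]
width: 0.0928
```

Run:
```python
from plant import env
from h import *
import pickle
s=env.sense(); c=env.read_camera("wrist")
pickle.dump((s,c),open("w2.pkl","wb"))
cv2.imwrite("pics/w2.png",cv2.resize(c["img"][:,:,::-1],(800,600),interpolation=cv2.INTER_CUBIC))
print(s["clock"],s["tool_pos"],rot(s["tcp_rot"]).round(3))
C=cam(c,s); print(proj(C,[[.473,.382,.082],[.473,.382,0]])*800/560)
```

```text
1.7 [0.47533883 0.3002934  0.2682603 ] [[ 0.     0.99   0.143]
 [-0.     0.143 -0.99 ]
 [-1.     0.     0.   ]]
[[408.74420877 153.85967172]
 [406.30828966 154.76870814]]
```

View pics/w2.png

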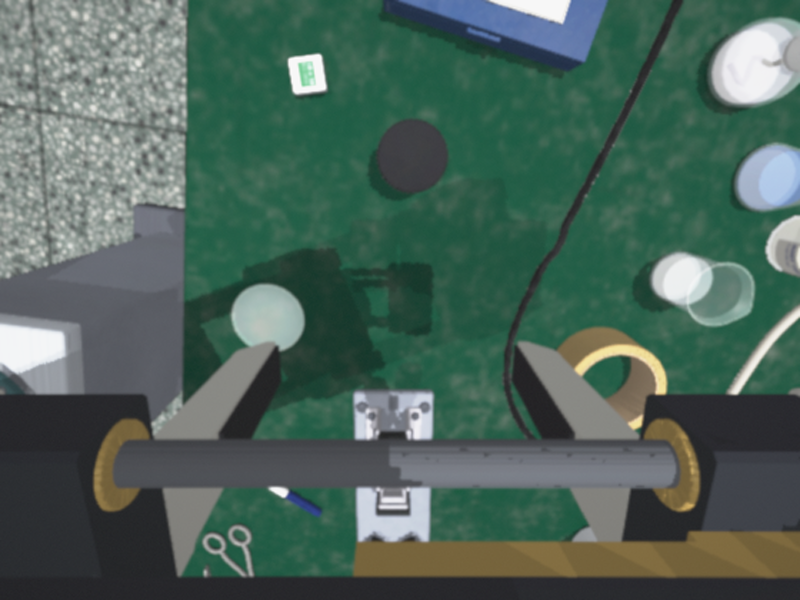

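Run:
```python
import pickle
from h import *
s,c=pickle.load(open("w2.pkl","rb"));C=cam(c,s)
im=c["img"].astype(int); m=((im.max(2)<75)&(im.max(2)-im.min(2)<22)).astype(np.uint8); m[:, :255]=0;m[:,325:]=0;m[:75]=0;m[145:]=0
m=cv2.morphologyEx(m,cv2.MORPH_OPEN,np.ones((3,3)))
cs=cv2.findContours(m,0,1)[0]; k=max(cs,key=cv2.contourArea);e=cv2.fitEllipse(k);print(e)
P=onz(C,[e[0]],.082)[0];print(P)
d=np.array([*P[:2],0.21])-s["tool_pos"];print(rot(s["tcp_rot"]).T@d)
```

```text
((287.9444274902344, 109.02354431152344), (48.49404525756836, 50.830265045166016), 15.597972869873047)
[0.47512675 0.38094556 0.082     ]
[ 0.05823698  0.01129533 -0.07987458]
```

Call:
apply_moves --fingers '[0.093, 0.093, 0.093, 0.093, 0.093, 0.093, 0.093, 0.093, 0.093]' --pt "0.02 0.006 -0.045" --pt "0.05 0.0113 -0.08" --pt "0.08 0.0113 -0.08" --pt "0.12 0.0113 -0.08" --pt "0.16 0.0113 -0.08" --pt "0.2 0.0113 -0.08" --pt "0.235 0.0113 -0.08" --pt "0.255 0.0113 -0.08" --pt "0.255 0.0113 -0.08" --turn '[0, 0, 0, 0, 0, 0, 0, 0, 0]'

```text
clock: 2.65
tool_pos: [0.4751, 0.3771, 0.0098]
tcp_rot: [0.534, 0.461, 0.534, -0.465]
ft_force: [0.8, 0.4, -0.7]
width: 0.0928
```

Call:
apply_moves --fingers '[0.04, 0.04, 0.04, 0.04, 0.04, 0.04, 0.04]' --pt "0 0 0" --pt "0 0 0" --pt "0 0 0" --pt "0 0 0" --pt "0 0 0" --pt "0 0 0" --pt "0 0 0" --turn '[0, 0, 0, 0, 0, 0, 0]'

```text
clock: 3.35
tool_pos: [0.4754, 0.3772, 0.0104]
tcp_rot: [0.534, 0.462, 0.534, -0.465]
ft_force: [0.2, -1.8, 5.2]
width: 0.0547
```

Call:
apply_moves --fingers '[0.04, 0.04, 0.04, 0.04, 0.04, 0.04, 0.04, 0.04, 0.04, 0.04]' --pt "-0.02 0 0" --pt "-0.06 0 0" --pt "-0.1 0 0" --pt "-0.14 0 0" --pt "-0.18 0 0.01" --pt "-0.19 -0.002 0.05" --pt "-0.19 -0.005 0.09" --pt "-0.19 -0.007 0.13" --pt "-0.19 -0.009 0.17" --pt "-0.19 -0.01 0.2" --turn '[0, 0, 0, 0, 0, 0, 0, 0, 0, 0]'

```text
clock: 4.35
tool_pos: [0.4939, 0.1766, 0.2009]
tcp_rot: [0.534, 0.462, 0.534, -0.465]
ft_force: [1.0, 0.1, -1.1]
width: 0.0547
```

```bash
cat > rel.py <<'E'
from plant import env
from h import *
import sys
s=env.sense();T=rot(s["tcp_rot"])
print(s["clock"],s["tool_pos"].round(4),s["ft_force"].round(1),round(s["width"],4));print(T.round(3))
def shift(p): return (T.T@(np.array(p)-s["tool_pos"])).round(4)
O=np.array([.5164,-.0102]);A=np.array([np.cos(np.radians(98)),np.sin(np.radians(98))]);Y=np.array([-A[1],A[0]])
def cl(x,y,z): return np.array([*(O+A*x+Y*y),z])
ang=np.degrees(np.arctan2(T[1,1],T[0,1])); print("tool y yaw",ang,"units to 8deg",-(8-ang)/6)
E
python3 - <<'E'
from rel import *
print(shift(cl(.006,0,.15)))
w=env.read_camera("wrist");c=env.read_camera("scene");d=env.read_camera("side")
cv2.imwrite("pics/w3.png",w["img"][:,:,::-1]);cv2.imwrite("pics/s3.png",c["img"][:,:,::-1]);cv2.imwrite("pics/d3.png",d["img"][:,:,::-1])
E
```

```text
4.35 [0.4939 0.1766 0.2009] [ 1.   0.1 -1.1] 0.0547
[[-0.003  0.99   0.141]
 [-0.004  0.14  -0.99 ]
 [-1.    -0.004  0.004]]
tool y yaw 8.07617318374333 units to 8deg 0.012695530623888432
[ 0.0515 -0.0038  0.1819]
```

View pics/d3.png

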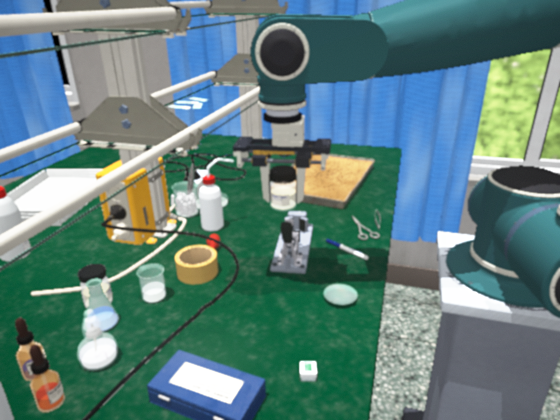

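View pics/w3.png

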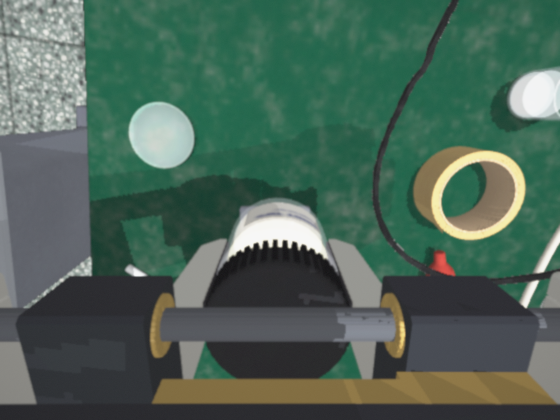

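Run:
```python
from rel import *
w=env.read_camera("wrist");C=cam(w,s)
img=cv2.resize(w["img"][:,:,::-1],None,fx=2,fy=2)[380:800,340:760].copy()
for off,col in((0,(0,0,255)),(-.004,(0,255,255)),(-.008,(255,255,0))):
  for h,r in((.082,.0265),(.062,.0265)):
    P=[s["tool_pos"]+T@np.array([.0104-h,r*np.cos(a),off+r*np.sin(a)]) for a in np.linspace(0,6.28,150)]
    for u in proj(C,P)*2: cv2.circle(img,(int(u[0])-340,int(u[1])-380),1,col,-1)
cv2.imwrite("pics/w3c.png",img)
```

```text
4.5 [0.4943 0.1772 0.201 ] [ 0.9  0.3 -1.7] 0.0547
[[-0.003  0.99   0.139]
 [-0.004  0.139 -0.99 ]
 [-1.    -0.004  0.003]]
tool y yaw 7.965203789249977 units to 8deg -0.005799368458337136
```

View pics/w3c.png

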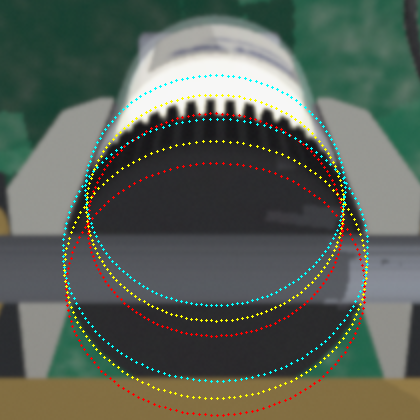

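Call:
apply_moves --fingers '[0.04, 0.04, 0.04, 0.04, 0.04, 0.04, 0.04, 0.04, 0.04, 0.04]' --pt "0 -0.001 0.04" --pt "0 -0.002 0.08" --pt "0 -0.003 0.12" --pt "0 -0.004 0.16" --pt "0 -0.0042 0.1866" --pt "0.02 -0.0042 0.1866" --pt "0.05 -0.0042 0.1866" --pt "0.08 -0.0042 0.1866" --pt "0.09 -0.0042 0.1866" --pt "0.09 -0.0042 0.1866" --turn '[0, 0, 0, 0, 0, 0, 0, 0, 0, 0]'

```text
clock: 5.55
tool_pos: [0.5153, -0.0067, 0.1104]
tcp_rot: [0.533, 0.461, 0.535, -0.466]
ft_force: [-1.0, -0.2, 0.0]
width: 0.0546
```

Run:
```python
from rel import *
print(shift(cl(.002,0,.0215)))
d=env.read_camera("side");c=env.read_camera("scene");w=env.read_camera("wrist")
up(d["img"],230,110,370,280,4,"pics/d4.png");up(c["img"],200,150,370,300,4,"pics/s4.png");cv2.imwrite("pics/w4.png",w["img"][:,:,::-1])
```

```text
5.55 [ 0.5153 -0.0067  0.1104] [-1.  -0.2  0. ] 0.0546
[[-0.006  0.99   0.141]
 [-0.003  0.141 -0.99 ]
 [-1.    -0.006  0.002]]
tool y yaw 8.081273135860036 units to 8deg 0.013545522643339266
[0.0889 0.0011 0.0014]
```

View pics/s4.png

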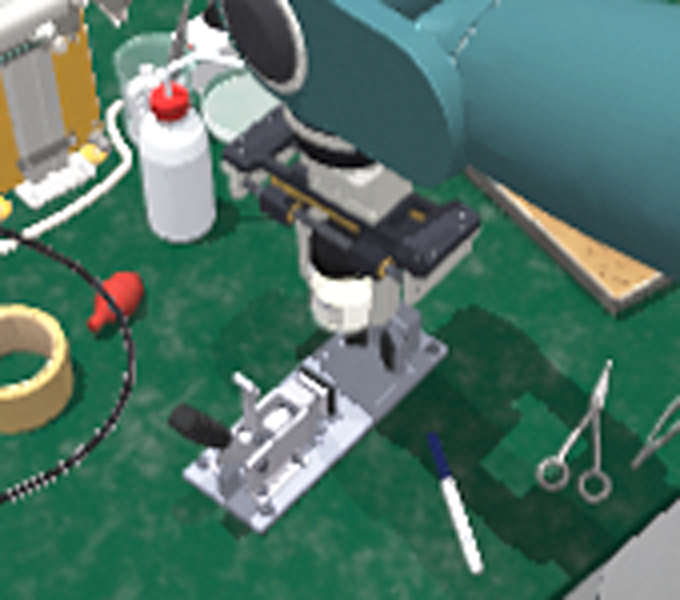

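View pics/w4.png

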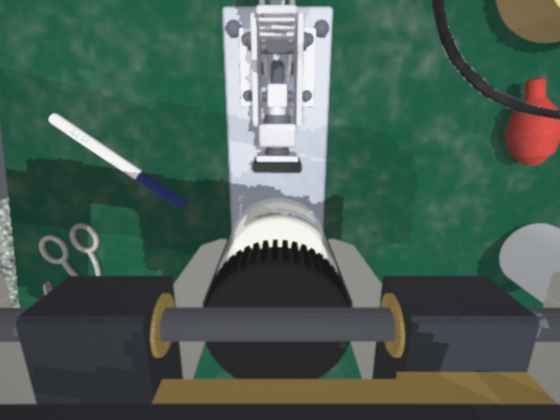

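Call:
apply_moves --fingers '[0.04, 0.04, 0.04, 0.04, 0.04, 0.04, 0.04, 0.04]' --pt "0.02 0.001 0.0014" --pt "0.04 0.001 0.0014" --pt "0.055 0.001 0.0014" --pt "0.065 0.001 0.0014" --pt "0.073 0.001 0.0014" --pt "0.08 0.001 0.0014" --pt "0.08 0.001 0.0014" --pt "0.08 0.001 0.0014" --turn '[0, 0, 0, 0, 0, 0, 0, 0]'

```text
clock: 6.5
tool_pos: [0.5179, -0.0087, 0.0336]
tcp_rot: [0.535, 0.462, 0.533, -0.465]
ft_force: [0.2, -0.7, -1.9]
width: 0.0545
```

Run:
```python
from rel import *
print(shift(cl(.002,0,.0205)))
d=env.read_camera("side");c=env.read_camera("scene");w=env.read_camera("wrist")
up(d["img"],230,110,370,280,4,"pics/d5.png");up(c["img"],200,150,370,300,4,"pics/s5.png");cv2.imwrite("pics/w5.png",w["img"][:,:,::-1])
```

```text
6.5 [ 0.5179 -0.0087  0.0336] [ 0.2 -0.7 -1.9] 0.0545
[[-0.001  0.99   0.14 ]
 [-0.004  0.14  -0.99 ]
 [-1.    -0.001  0.003]]
tool y yaw 8.058060548785072 units to 8deg 0.009676758130845306
[ 0.0131 -0.0017 -0.0008]
```

View pics/s5.png

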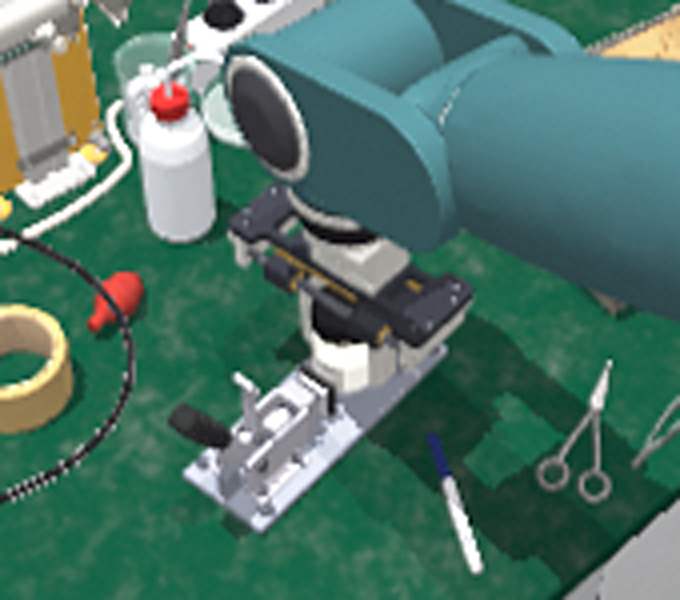

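View pics/w5.png

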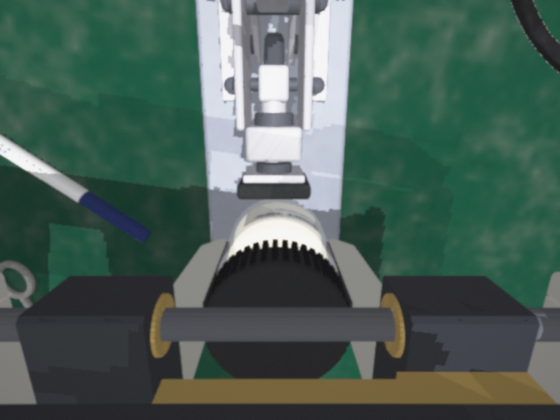

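Call:
apply_moves --fingers '[0.04, 0.04, 0.04, 0.04, 0.04]' --pt "0.004 -0.0017 -0.001" --pt "0.008 -0.0017 -0.001" --pt "0.011 -0.0017 -0.001" --pt "0.013 -0.0017 -0.001" --pt "0.013 -0.0017 -0.001" --turn '[0, 0, 0, 0, 0]'

```text
clock: 7.15
tool_pos: [0.5161, -0.008, 0.0206]
tcp_rot: [0.535, 0.462, 0.533, -0.465]
ft_force: [-0.0, -0.2, -2.0]
width: 0.0544
```

Call:
apply_moves --fingers '[0.093, 0.093, 0.093, 0.093, 0.093, 0.093, 0.093, 0.093, 0.093, 0.093]' --pt "0 0 0" --pt "0 0 0" --pt "0 0 0" --pt "0 0 0" --pt "-0.02 0 0" --pt "-0.06 0 0" --pt "-0.11 0 0" --pt "-0.16 0 0" --pt "-0.18 0 -0.03" --pt "-0.18 0 -0.06" --turn '[0, 0, 0, 0, 0, 0, 0, 0, 0, 0]'

```text
clock: 8.15
tool_pos: [0.5088, 0.0524, 0.2045]
tcp_rot: [0.536, 0.464, 0.531, -0.464]
ft_force: [0.5, -0.2, -1.4]
width: 0.093
```

Run:
```python
from rel import *
print(shift(cl(.175,0,.165)))
d=env.read_camera("side");c=env.read_camera("scene");w=env.read_camera("wrist")
up(d["img"],230,110,370,280,4,"pics/d6.png");up(c["img"],200,150,370,300,4,"pics/s6.png");cv2.imwrite("pics/w6.png",cv2.resize(w["img"][:,:,::-1],(800,600)))
C=cam(w,s);print(proj(C,[cl(.006,0,.092),cl(.172,0,.136),cl(.119,0,.118)])*800/560)
```

```text
8.15 [0.5088 0.0524 0.2045] [ 0.5 -0.2 -1.4] 0.093
[[ 0.005  0.99   0.139]
 [-0.003  0.139 -0.99 ]
 [-1.     0.004  0.004]]
tool y yaw 7.964592998523727 units to 8deg -0.005901166912712104
[ 0.039  -0.0015 -0.1121]
[[393.81776242 366.12366945]
 [393.06562146  89.92673569]
 [393.3749789  199.50873368]]
```

View pics/s6.png

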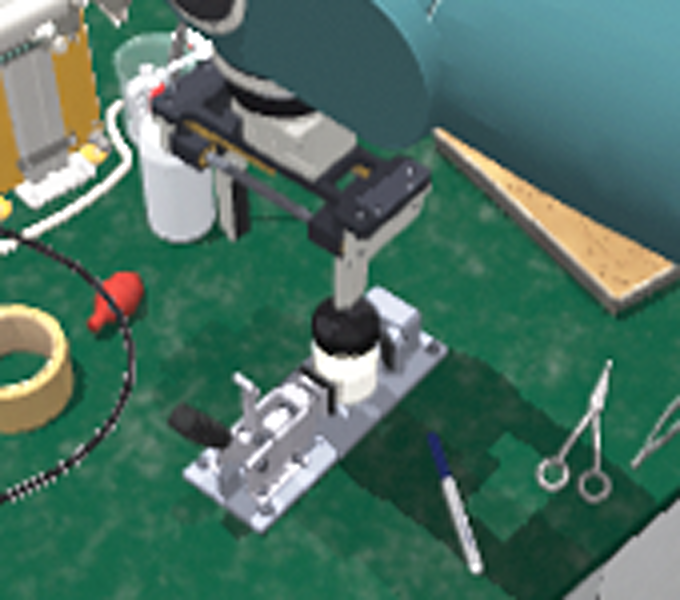

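View pics/w6.png

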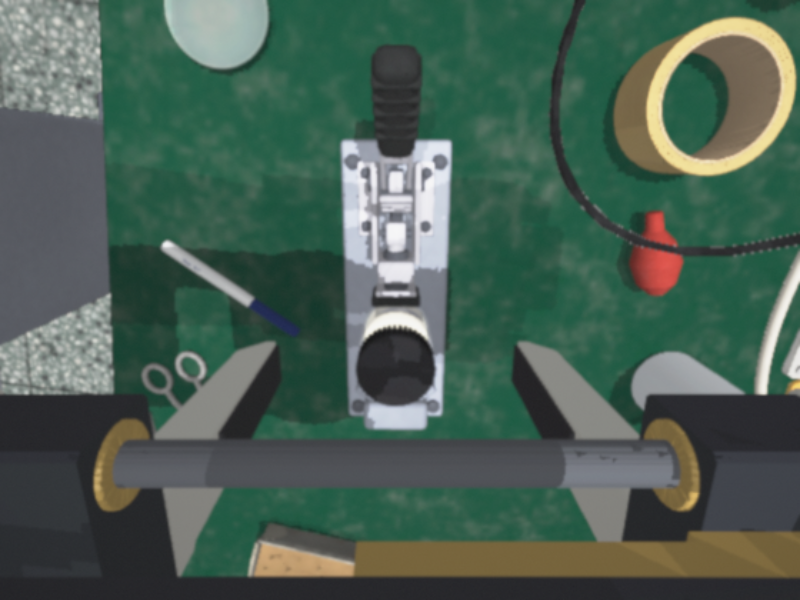

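Call:
apply_moves --fingers '[0, 0, 0, 0, 0, 0, 0, 0, 0]' --pt "0 0 -0.03" --pt "0 0 -0.07" --pt "0 0 -0.097" --pt "0 0 -0.097" --pt "0 0 -0.097" --pt "0.01 0 -0.097" --pt "0.025 0 -0.097" --pt "0.04 0 -0.097" --pt "0.04 0 -0.097" --turn '[0, 0, 0, 0, 0, 0, 0, 0, 0]'

```text
clock: 9.2
tool_pos: [0.4929, 0.1482, 0.1571]
tcp_rot: [0.534, 0.461, 0.534, -0.465]
ft_force: [-0.4, 1.4, -1.6]
width: 0.0253
```

Run:
```python
from rel import *
O+=np.array([.99,.139])*.0015
for x,z in((162,138),(162,132),(176,124),(189,113.5),(201,100),(210,85),(217,69),(220,52),(220,48)):print(x,z,shift(cl(x/1e3,0,z/1e3)))
d=env.read_camera("side");c=env.read_camera("scene");w=env.read_camera("wrist")
up(d["img"],230,110,370,280,4,"pics/d7.png");up(c["img"],200,150,370,300,4,"pics/s7.png");cv2.imwrite("pics/w7.png",cv2.resize(w["img"][:,:,::-1],(800,600)))
```

```text
9.2 [0.4929 0.1482 0.1571] [-0.4  1.4 -1.6] 0.0253
[[-0.004  0.99   0.141]
 [-0.005  0.141 -0.99 ]
 [-1.    -0.005  0.004]]
tool y yaw 8.133438057236129 units to 8deg 0.022239676206021446
162 138 [ 0.0191  0.0028 -0.002 ]
162 132 [ 0.0251  0.0028 -0.002 ]
176 124 [ 0.033   0.0029 -0.016 ]
189 113.5 [ 0.0435  0.003  -0.0291]
201 100 [ 0.0569  0.0031 -0.0411]
210 85 [ 0.0719  0.0032 -0.0502]
217 69 [ 0.0878  0.0033 -0.0573]
220 52 [ 0.1048  0.0034 -0.0603]
220 48 [ 0.1088  0.0034 -0.0604]
```

View pics/s7.png

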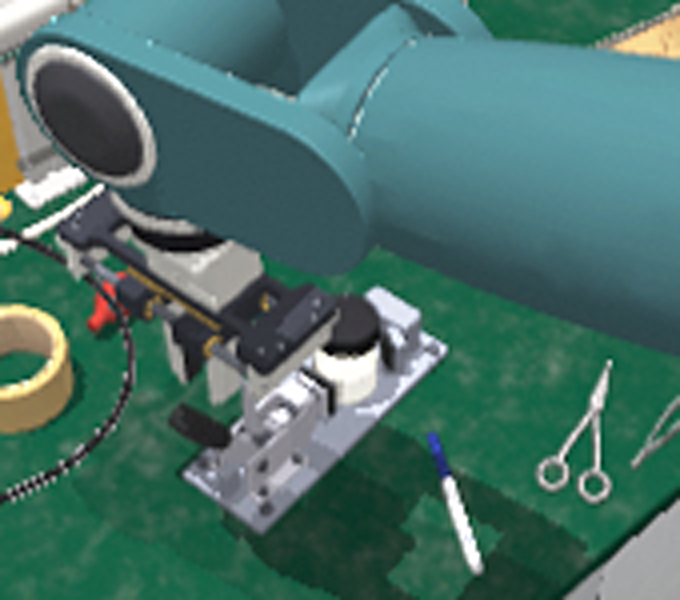

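View pics/w7.png

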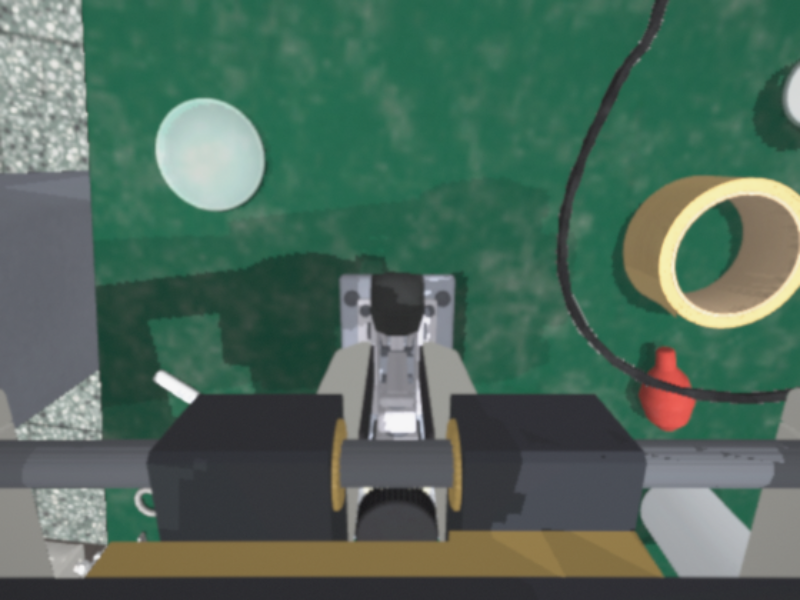

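View pics/d7.png

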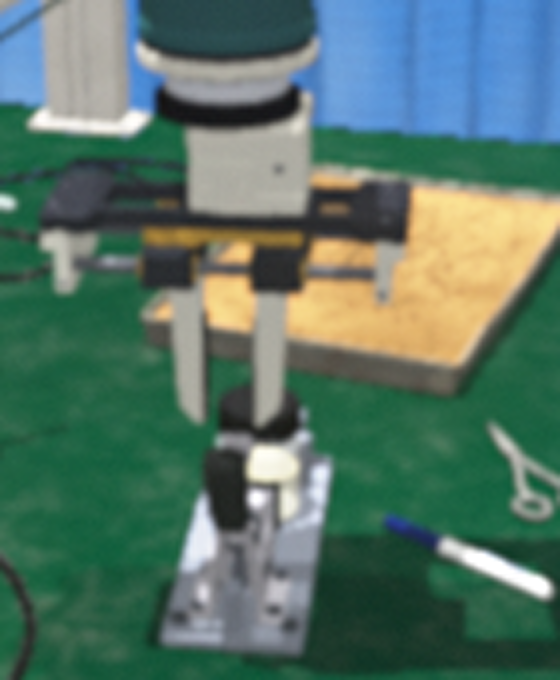

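Call:
apply_moves --fingers '[0, 0, 0, 0, 0, 0]' --pt "0 0.001 -0.002" --pt "0 0.001 -0.002" --pt "0 0.001 -0.002" --pt "0 0.001 -0.002" --pt "0.008 0.001 -0.002" --pt "0.013 0.001 -0.002" --turn '[0, 0, 0, 0, 0, 0]'

```text
clock: 9.95
tool_pos: [0.4945, 0.1508, 0.1465]
tcp_rot: [0.535, 0.462, 0.534, -0.464]
ft_force: [0.7, -1.3, 0.3]
width: 0.0006
```

Run:
```python
from rel import *
O+=np.array([.99,.139])*.0005
for x,z in((162,138),(162,132),(176,124),(189,113.5),(201,100),(210,85),(217,69),(220,52),(220,48)):print(x,z,shift(cl(x/1e3,0,z/1e3)))
```

```text
9.95 [0.4945 0.1508 0.1465] [ 0.7 -1.3  0.3] 0.0006
[[-0.001  0.99   0.142]
 [-0.004  0.142 -0.99 ]
 [-1.    -0.001  0.004]]
tool y yaw 8.165153066210355 units to 8deg 0.027525511035059107
162 138 [ 0.0085 -0.0002  0.0004]
162 132 [ 0.0145 -0.0002  0.0004]
176 124 [ 0.0225 -0.0002 -0.0136]
189 113.5 [ 0.0329 -0.0001 -0.0266]
201 100 [ 0.0464 -0.0001 -0.0387]
210 85 [ 0.0613 -0.     -0.0477]
217 69 [ 0.0773  0.     -0.0548]
220 52 [ 0.0943  0.0001 -0.0579]
220 48 [ 0.0983  0.0001 -0.0579]
```

Push along the arc, in two parts so the force can be checked.

Call:
apply_moves --fingers '[0, 0, 0, 0, 0, 0, 0]' --pt "0.0085 0 0" --pt "0.0145 0 0" --pt "0.0185 0 -0.007" --pt "0.0225 0 -0.0136" --pt "0.0275 0 -0.02" --pt "0.033 0 -0.0266" --pt "0.033 0 -0.0266" --turn '[0, 0, 0, 0, 0, 0, 0]'

```text
clock: 10.65
tool_pos: [0.4903, 0.178, 0.1126]
tcp_rot: [0.535, 0.462, 0.534, -0.464]
ft_force: [0.3, 0.3, 0.3]
width: 0.0007
```

Run:
```python
from rel import *
O+=np.array([.99,.139])*.0005
for x,z in((201,100),(210,85),(217,69),(220,52),(220,48)):print(x,z,shift(cl(x/1e3,0,z/1e3)))
d=env.read_camera("side");c=env.read_camera("scene");w=env.read_camera("wrist")
up(d["img"],230,110,370,280,4,"pics/d8.png");up(c["img"],200,150,370,300,4,"pics/s8.png");cv2.imwrite("pics/w8.png",cv2.resize(w["img"][:,:,::-1],(800,600)))
```

```text
10.65 [0.4903 0.178  0.1126] [0.3 0.3 0.3] 0.0007
[[-0.001  0.99   0.143]
 [-0.004  0.143 -0.99 ]
 [-1.    -0.002  0.003]]
tool y yaw 8.219552692777022 units to 8deg 0.03659211546283695
201 100 [ 0.0126  0.0002 -0.0111]
210 85 [ 0.0276  0.0003 -0.0201]
217 69 [ 0.0435  0.0004 -0.0272]
220 52 [ 0.0605  0.0004 -0.0303]
220 48 [ 0.0645  0.0004 -0.0303]
```

View pics/s8.png

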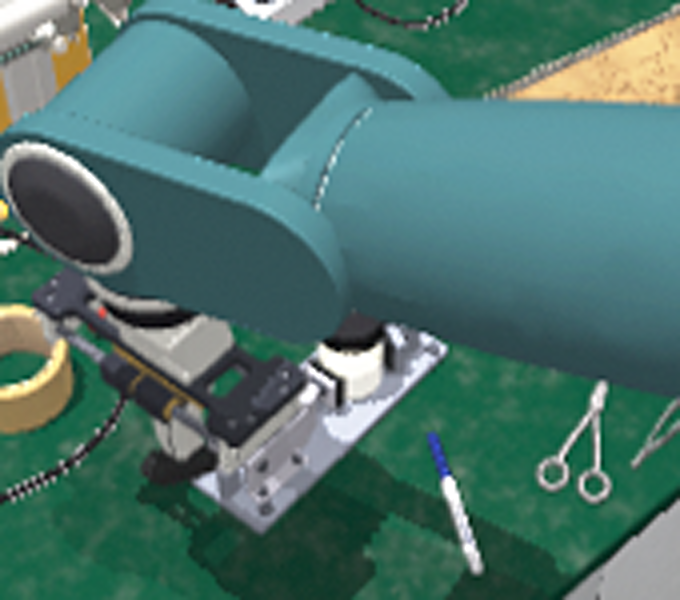

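View pics/d8.png

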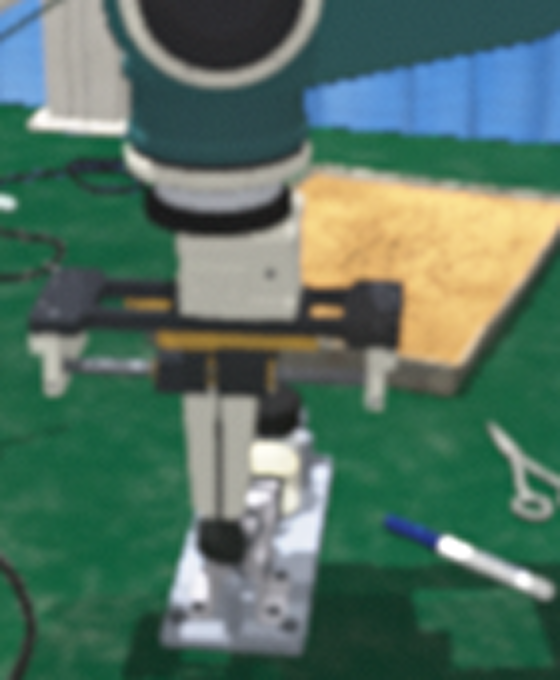

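Call:
apply_moves --fingers '[0, 0, 0, 0, 0, 0, 0, 0]' --pt "0.006 0 -0.006" --pt "0.0126 0 -0.0111" --pt "0.02 0 -0.016" --pt "0.0276 0 -0.0201" --pt "0.035 0 -0.024" --pt "0.0435 0 -0.0272" --pt "0.052 0 -0.0295" --pt "0.0565 0 -0.0303" --turn '[0, 0, 0, 0, 0, 0, 0, 0]'

```text
clock: 11.6
tool_pos: [0.4857, 0.2071, 0.0554]
tcp_rot: [0.535, 0.461, 0.534, -0.465]
ft_force: [0.1, -0.2, -0.4]
width: 0.0004
```

Run:
```python
from rel import *
O+=np.array([.99,.139])*.0005
for x,z in((220,52),(220,48)):print(x,z,shift(cl(x/1e3,0,z/1e3)))
c=env.read_camera("scene");up(c["img"],200,150,370,300,4,"pics/s9.png")
```

```text
11.6 [0.4857 0.2071 0.0554] [ 0.1 -0.2 -0.4] 0.0004
[[-0.002  0.99   0.143]
 [-0.004  0.143 -0.99 ]
 [-1.    -0.003  0.004]]
tool y yaw 8.192939689052784 units to 8deg 0.032156614842130615
220 52 [ 0.0034  0.0007 -0.0006]
220 48 [ 0.0074  0.0007 -0.0006]
```

View pics/s9.png

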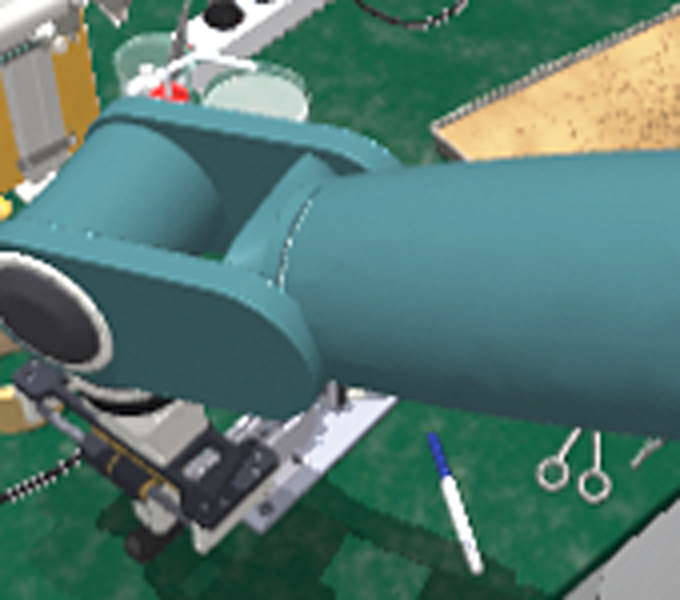

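Call:
apply_moves --fingers '[0, 0, 0, 0]' --pt "0.003 0 0" --pt "0.005 0 0" --pt "0.006 0 0" --pt "0.006 0 0" --turn '[0, 0, 0, 0]'

```text
clock: 12.05
tool_pos: [0.4858, 0.2071, 0.0519]
tcp_rot: [0.535, 0.462, 0.534, -0.465]
ft_force: [-16.7, -4.8, 34.0]
width: 0.0006
```

Call:
apply_moves --fingers '[0, 0, 0, 0.06, 0.093, 0.093, 0.093, 0.093, 0.093, 0.093]' --pt "-0.02 0 0" --pt "-0.06 0 0" --pt "-0.1 0 0" --pt "-0.14 0 0.03" --pt "-0.15 0 0.07" --pt "-0.15 0 0.11" --pt "-0.15 0 0.15" --pt "-0.15 0 0.16" --pt "-0.15 0 0.16" --pt "-0.15 0 0.16" --turn '[0, 0, 0, 0, 0, 0, 0, 0, 0, 0]'

```text
clock: 13.05
tool_pos: [0.5088, 0.0499, 0.2023]
tcp_rot: [0.534, 0.462, 0.534, -0.465]
ft_force: [-0.1, -0.2, 0.1]
width: 0.0517
```

Run:
```python
from rel import *
import pickle
w=env.read_camera("wrist");pickle.dump((s,w),open("w10.pkl","wb"))
cv2.imwrite("pics/w10.png",cv2.resize(w["img"][:,:,::-1],(800,600)))
C=cam(w,s);print(proj(C,[cl(0,0,.092),cl(.006,0,.092),cl(.19,0,.088),cl(.233,0,.052)])*800/560)
```

```text
13.05 [0.5088 0.0499 0.2023] [-0.1 -0.2  0.1] 0.0517
[[-0.002  0.99   0.142]
 [-0.003  0.142 -0.99 ]
 [-1.    -0.003  0.003]]
tool y yaw 8.174406661887616 units to 8deg 0.02906777698126935
[[395.33754944 372.50645221]
 [395.36008132 364.36192982]
 [396.21715421  62.02142561]
 [396.57572481  -4.00665129]]
```

View pics/w10.png

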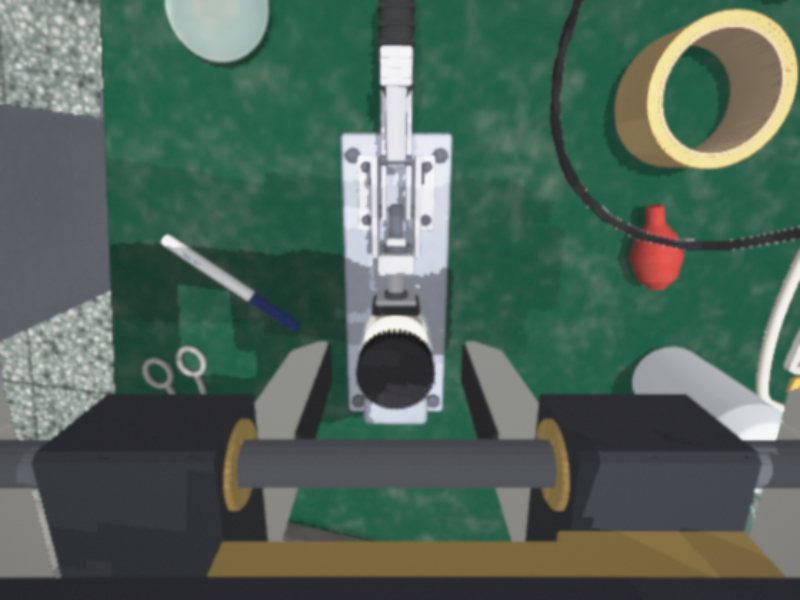

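Call:
apply_moves --fingers '[0.093, 0.093, 0.093, 0.093, 0.093, 0.093, 0.093, 0.093, 0.093]' --pt "0 0 0.03" --pt "0 0 0.0595" --pt "0 0 0.0595" --pt "0.03 0 0.0595" --pt "0.07 0 0.0595" --pt "0.1 0 0.0595" --pt "0.12 0 0.0595" --pt "0.129 0 0.0595" --pt "0.129 0 0.0595" --turn '[0, 0, 0, 0, 0, 0, 0, 0, 0]'

```text
clock: 14.0
tool_pos: [0.5165, -0.0081, 0.0727]
tcp_rot: [0.535, 0.461, 0.535, -0.464]
ft_force: [-0.1, -0.2, 1.3]
width: 0.0928
```

Run:
```python
from rel import *
print(shift([.5168,-.0091,.0735]))
w=env.read_camera("wrist");c=env.read_camera("side")
cv2.imwrite("pics/w11.png",cv2.resize(w["img"][:,:,::-1],(800,600)));up(c["img"],230,110,370,280,4,"pics/d11.png")
```

```text
14.0 [ 0.5165 -0.0081  0.0727] [-0.1 -0.2  1.3] 0.0928
[[-0.004  0.99   0.144]
 [-0.003  0.144 -0.99 ]
 [-1.    -0.004  0.003]]
tool y yaw 8.289968833252688 units to 8deg 0.04832813887544803
[-0.0008  0.0001  0.001 ]
```

View pics/w11.png

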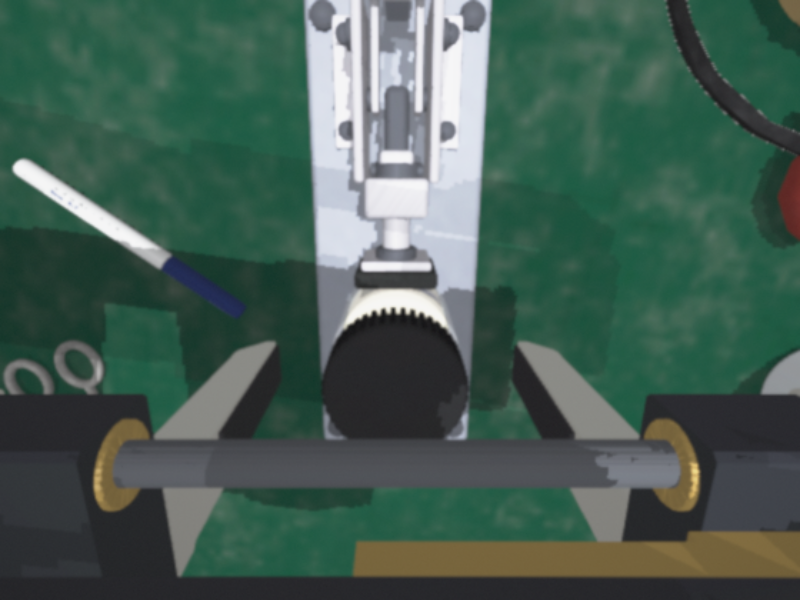

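View pics/d11.png

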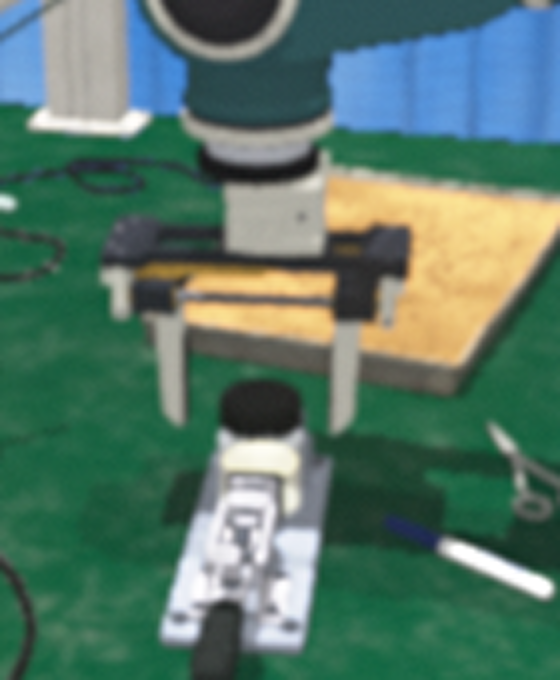

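Run:
```python
from rel import *
w=env.read_camera("wrist");C=cam(w,s)
img=cv2.resize(w["img"][:,:,::-1],None,fx=4,fy=4)[760:1240,840:1400].copy()
for off,col in((0,(0,0,255)),(.003,(0,255,255)),(-.003,(255,255,0))):
    P=[s["tool_pos"]+T@np.array([.0727-.092,.0265*np.cos(a),off+.0265*np.sin(a)]) for a in np.linspace(0,6.28,200)]
    for u in proj(C,P)*4: cv2.circle(img,(int(u[0])-840,int(u[1])-760),1,col,-1)
cv2.imwrite("pics/w11c.png",img)
```

```text
14.1 [ 0.5174 -0.0085  0.0746] [-0.7  0.4  0.5] 0.093
[[-0.001  0.99   0.144]
 [-0.003  0.144 -0.99 ]
 [-1.    -0.002  0.003]]
tool y yaw 8.265002075544743 units to 8deg 0.04416701259079048
```

View pics/w11c.png

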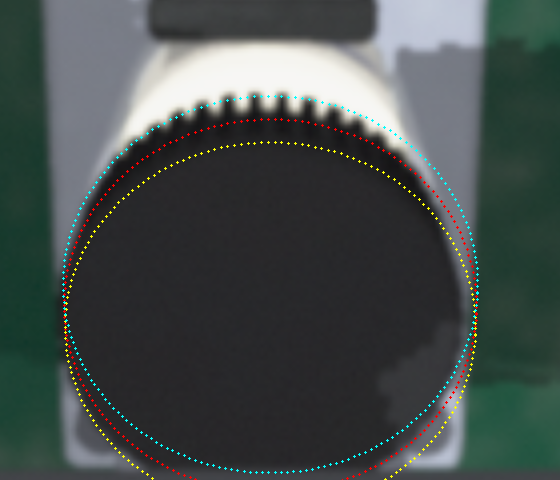

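Call:
apply_moves --fingers '[0.093, 0.04, 0.04, 0.04, 0.04, 0.04, 0.04, 0.04]' --pt "0.001 -0.0007 0.001" --pt "0.001 -0.0007 0.001" --pt "0.001 -0.0007 0.001" --pt "0.001 -0.0007 0.001" --pt "0.001 -0.0007 0.001" --pt "0.001 -0.0007 0.001" --pt "0.001 -0.0007 0.001" --pt "0.001 -0.0007 0.001" --turn '[0, 0, 0, 0, 0, 0, 0, 0]'

```text
clock: 14.95
tool_pos: [0.5165, -0.0099, 0.0739]
tcp_rot: [0.535, 0.461, 0.534, -0.464]
ft_force: [-6.8, -1.1, 4.2]
width: 0.0519
```

Call:
apply_moves --fingers '[0.04, 0.04, 0.04, 0.04, 0.04, 0.04, 0.04, 0.04, 0.04, 0.04]' --pt "0 0 0" --pt "0 0 0" --pt "0 0 0" --pt "0 0 0" --pt "0 0 0" --pt "0 0 0" --pt "0 0 0" --pt "0 0 0" --pt "0 0 0" --pt "0 0 0" --turn '[-1, -2.2, -3.4, -4.6, -5.8, -7, -8.2, -9.4, -10.3, -10.5]'

```text
clock: 15.95
tool_pos: [0.5154, -0.0108, 0.0739]
tcp_rot: [0.696, 0.112, 0.699, -0.116]
ft_force: [-11.9, -8.3, 6.8]
width: 0.0518
```

Run:
```python
from rel import *
print(s["moment"].round(2))
w=env.read_camera("wrist");c=env.read_camera("side")
cv2.imwrite("pics/w12.png",cv2.resize(w["img"][:,:,::-1],(800,600)));up(c["img"],230,110,370,280,4,"pics/d12.png")
```

```text
15.95 [ 0.5154 -0.0108  0.0739] [-11.9  -8.3   6.8] 0.0518
[[-0.005  0.318  0.948]
 [-0.005  0.948 -0.318]
 [-1.    -0.007 -0.003]]
tool y yaw 71.43080151284929 units to 8deg 10.571800252141548
[-1.18  2.   -0.31]
```

View pics/w12.png

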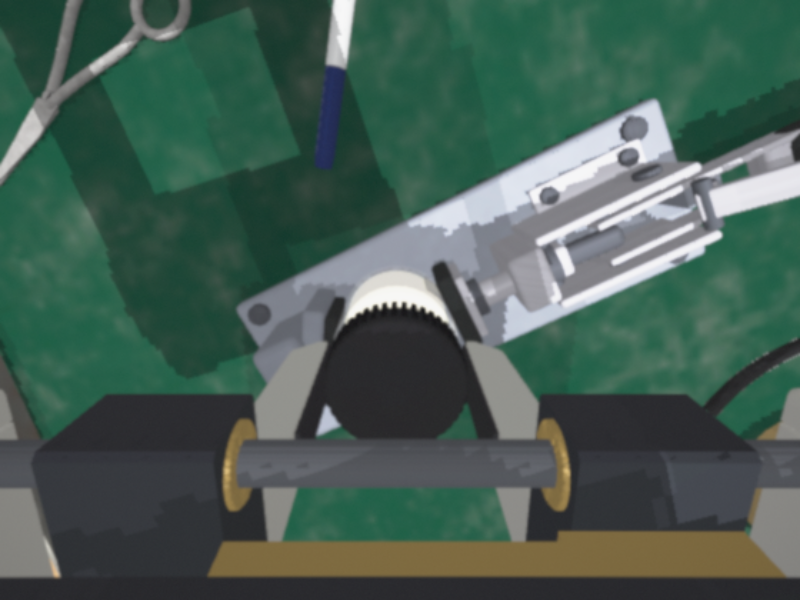

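View pics/d12.png

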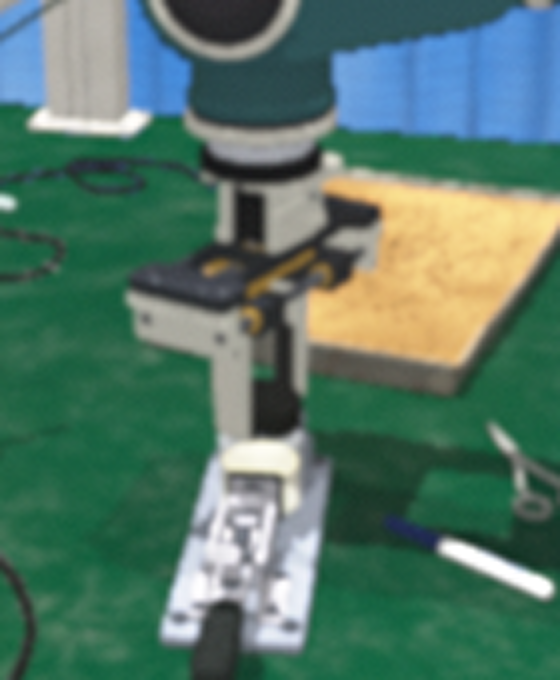

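Call:
apply_moves --fingers '[0.08, 0.08, 0.08, 0.08, 0.08, 0.05, 0, 0, 0, 0]' --pt "0 0 0" --pt "0 0 0" --pt "0 0 0" --pt "-0.02 0 0" --pt "-0.06 0 0" --pt "-0.09 0 0" --pt "-0.1 0 0" --pt "-0.1 0 0" --pt "-0.1 0 0" --pt "-0.1 0 0" --turn '[0, 0, 0, 0, 1, 2.4, 3.8, 5.2, 6.6, 8]'

```text
clock: 17.05
tool_pos: [0.5161, -0.0101, 0.174]
tcp_rot: [0.589, 0.388, 0.59, -0.393]
ft_force: [0.1, -0.7, -0.1]
width: 0.0444
```

Run:
```python
from rel import *
print(shift(cl(.10,0,.175)))
w=env.read_camera("wrist");cv2.imwrite("pics/w13.png",cv2.resize(w["img"][:,:,::-1],(800,600)))
```

```text
17.05 [ 0.5161 -0.0101  0.174 ] [ 0.1 -0.7 -0.1] 0.0444
[[-0.005  0.921  0.39 ]
 [-0.005  0.39  -0.921]
 [-1.    -0.006  0.003]]
tool y yaw 22.943109462061948 units to 8deg 2.4905182436769913
[-0.0015  0.026  -0.0964]
```

View pics/w13.png

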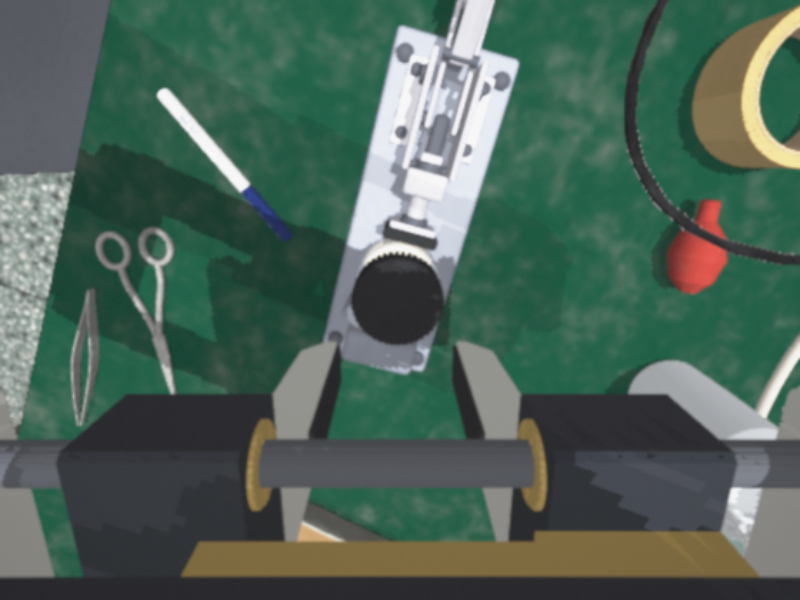

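Call:
apply_moves --fingers '[0, 0, 0, 0, 0, 0, 0]' --pt "0 0.01 -0.04" --pt "0 0.022 -0.08" --pt "0 0.033 -0.12" --pt "0 0.043 -0.16" --pt "0 0.0487 -0.1814" --pt "0 0.0487 -0.1814" --pt "0.01 0.0487 -0.1814" --turn '[0.8, 1.6, 2.5, 2.5, 2.5, 2.5, 2.5]'

```text
clock: 17.8
tool_pos: [0.4924, 0.1765, 0.1637]
tcp_rot: [0.532, 0.464, 0.532, -0.468]
ft_force: [0.4, 0.2, 0.4]
width: 0.0005
```

Run:
```python
from rel import *
O+=np.array([.99,.139])*.001
print(shift(cl(.188,0,.1)))
w=env.read_camera("wrist");c=env.read_camera("side");cv2.imwrite("pics/w14.png",cv2.resize(w["img"][:,:,::-1],(800,600)));up(c["img"],230,110,370,280,4,"pics/d14.png")
```

```text
17.8 [0.4924 0.1765 0.1637] [0.4 0.2 0.4] 0.0005
[[-0.003  0.991  0.132]
 [-0.005  0.132 -0.991]
 [-1.    -0.004  0.004]]
tool y yaw 7.560110474703934 units to 8deg -0.0733149208826777
[ 0.0637 -0.001  -0.0001]
```

View pics/w14.png

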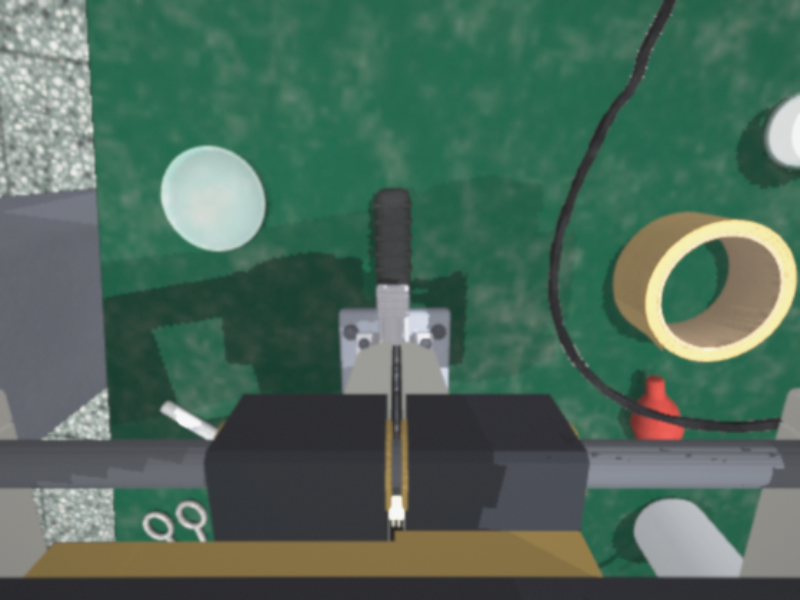

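View pics/d14.png

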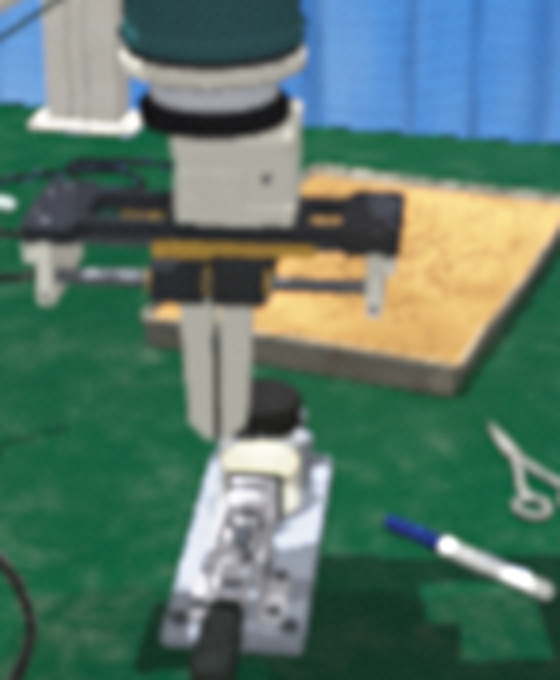

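Call:
apply_moves --fingers '[0, 0, 0, 0, 0, 0, 0]' --pt "0.03 -0.001 0" --pt "0.055 -0.001 0" --pt "0.07 -0.001 0" --pt "0.075 -0.001 0" --pt "0.079 -0.001 0" --pt "0.082 -0.001 0" --pt "0.083 -0.001 0" --turn '[0, 0, 0, 0, 0, 0, 0]'

```text
clock: 18.6
tool_pos: [0.4906, 0.1749, 0.0792]
tcp_rot: [0.531, 0.464, 0.531, -0.469]
ft_force: [-0.8, 2.4, 3.2]
width: 0.0008
```

Call:
apply_moves --fingers '[0, 0, 0, 0]' --pt "0.001 0 0" --pt "0.002 0 0" --pt "0.003 0 0" --pt "0.0035 0 0" --turn '[0, 0, 0, 0]'

```text
clock: 19.0
tool_pos: [0.4909, 0.1749, 0.0762]
tcp_rot: [0.531, 0.464, 0.531, -0.469]
ft_force: [-2.2, 0.4, 7.9]
width: 0.0007
```

Run:
```python
from rel import *
w=env.read_camera("wrist");c=env.read_camera("side");cv2.imwrite("pics/w15.png",cv2.resize(w["img"][:,:,::-1],(800,600)));up(c["img"],230,130,370,300,4,"pics/d15.png")
```

```text
19.0 [0.4909 0.1749 0.0762] [-2.2  0.4  7.9] 0.0007
[[-0.004  0.992  0.129]
 [-0.005  0.129 -0.992]
 [-1.    -0.005  0.005]]
tool y yaw 7.413926773792682 units to 8deg -0.09767887103455293
```

View pics/w15.png

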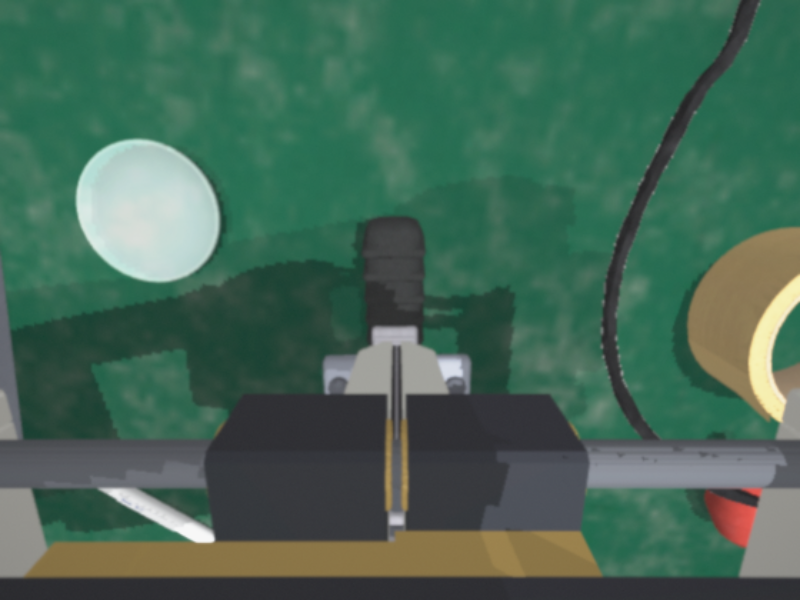

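View pics/d15.png

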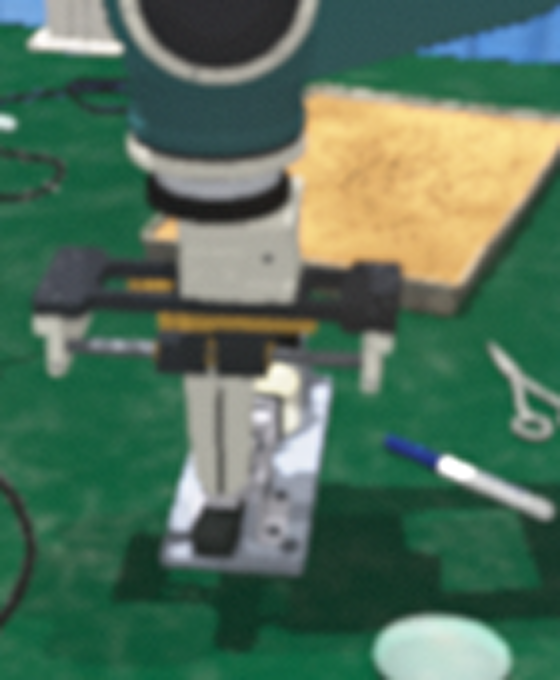

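Call:
apply_moves --fingers '[0, 0, 0, 0, 0, 0, 0]' --pt "0.0015 0 0" --pt "0.002 0 0" --pt "0 0 0" --pt "-0.002 0 0" --pt "-0.004 0 0" --pt "-0.006 0 0" --pt "-0.008 0 0" --turn '[0, 0, 0, 0, 0, 0, 0]'

```text
clock: 19.8
tool_pos: [0.491, 0.1748, 0.0845]
tcp_rot: [0.531, 0.464, 0.531, -0.469]
ft_force: [1.3, -2.6, 4.2]
width: 0.0008
```

Run:
```python
from rel import *
w=env.read_camera("wrist");c=env.read_camera("side");cv2.imwrite("pics/w16.png",cv2.resize(w["img"][:,:,::-1],(800,600)));up(c["img"],230,130,370,300,4,"pics/d16.png")
```

```text
19.8 [0.491  0.1748 0.0845] [ 1.3 -2.6  4.2] 0.0008
[[-0.004  0.992  0.129]
 [-0.005  0.129 -0.992]
 [-1.    -0.005  0.005]]
tool y yaw 7.4075129707999885 units to 8deg -0.09874783820000192
```

View pics/w16.png

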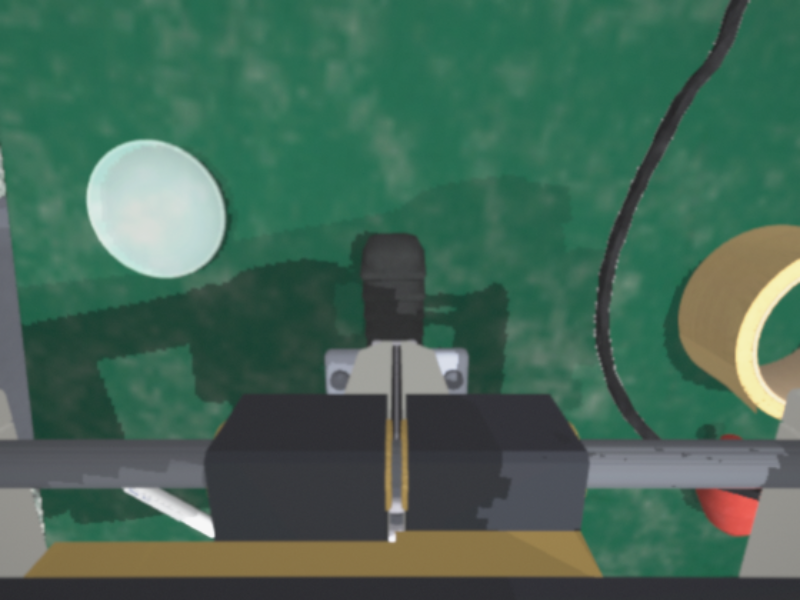

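Call:
apply_moves --fingers '[0, 0, 0, 0, 0, 0, 0, 0, 0, 0]' --pt "-0.003 0 0.001" --pt "-0.006 0 0.003" --pt "-0.009 0 0.006" --pt "-0.012 0 0.01" --pt "-0.015 0 0.014" --pt "-0.018 0 0.018" --pt "-0.025 0 0.022" --pt "-0.04 0 0.025" --pt "-0.06 0 0.03" --pt "-0.09 0 0.04" --turn '[0, 0, 0, 0, 0, 0, 0, 0, 0, 0]'

```text
clock: 20.9
tool_pos: [0.496, 0.1355, 0.1754]
tcp_rot: [0.531, 0.464, 0.532, -0.469]
ft_force: [-0.4, -0.3, 0.7]
width: 0.0004
```

Run:
```python
from rel import *
w=env.read_camera("wrist");c=env.read_camera("side");cv2.imwrite("pics/w17.png",cv2.resize(w["img"][:,:,::-1],(800,600)));up(c["img"],230,130,370,300,4,"pics/d17.png")
```

```text
20.9 [0.496  0.1355 0.1754] [-0.4 -0.3  0.7] 0.0004
[[-0.006  0.992  0.129]
 [-0.005  0.129 -0.992]
 [-1.    -0.006  0.005]]
tool y yaw 7.4388556756221105 units to 8deg -0.09352405406298159
```

View pics/w17.png

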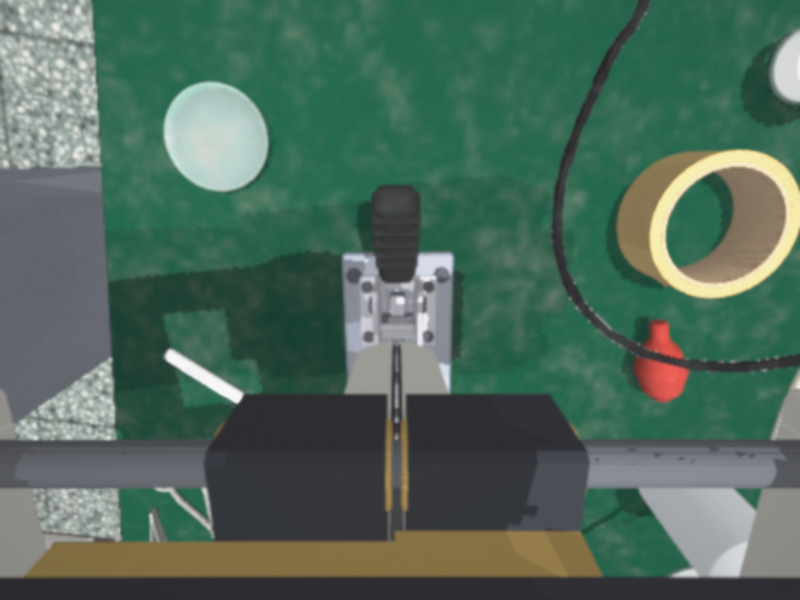

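View pics/d17.png

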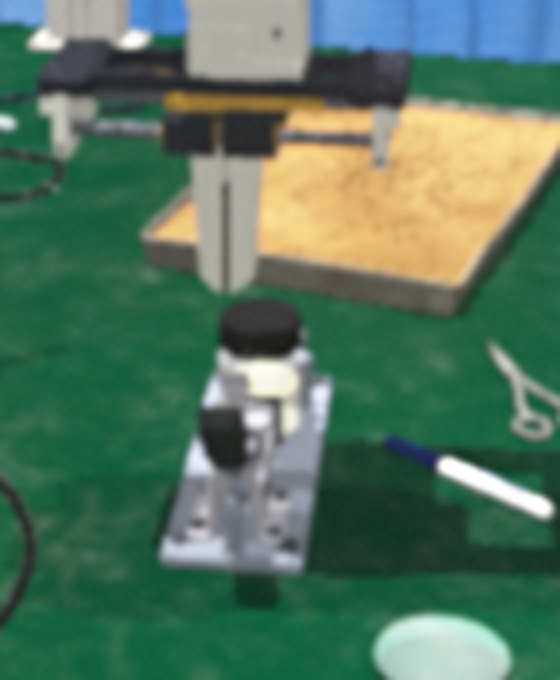

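Call:
apply_moves --fingers '[0, 0.05, 0.093, 0.093, 0.093, 0.093, 0.093, 0.093]' --pt "-0.025 0 0.02" --pt "-0.028 0 0.06" --pt "-0.028 0 0.087" --pt "-0.028 0 0.087" --pt "-0.028 0 0.087" --pt "-0.028 0 0.087" --pt "-0.028 0 0.087" --pt "-0.028 0 0.087" --turn '[0, 0, -0.09, -0.09, -0.09, -0.09, -0.09, -0.09]'

```text
clock: 21.8
tool_pos: [0.509, 0.0497, 0.2082]
tcp_rot: [0.535, 0.463, 0.532, -0.465]
ft_force: [-0.4, -0.3, 1.3]
width: 0.0523
```

Run:
```python
from rel import *
print(shift(cl(.0,0,.022)))
w=env.read_camera("wrist");c=env.read_camera("scene");cv2.imwrite("pics/w18.png",cv2.resize(w["img"][:,:,::-1],(800,600)));up(c["img"],200,150,370,300,4,"pics/s18.png")
C=cam(w,s);print(proj(C,[cl(0,0,.092),cl(.006,0,.092)])*800/560)
im=w["img"].astype(int); m=((im.max(2)<75)&(im.max(2)-im.min(2)<22)).astype(np.uint8); m[:, :240]=0;m[:,315:]=0;m[:220]=0;m[300:]=0
```

```text
21.8 [0.509  0.0497 0.2082] [-0.4 -0.3  1.3] 0.0523
[[ 0.002  0.99   0.139]
 [-0.004  0.139 -0.99 ]
 [-1.     0.001  0.004]]
tool y yaw 7.97371741943604 units to 8deg -0.004380430093993286
[ 0.1864 -0.0012  0.0596]
[[394.62921807 368.05414718]
 [394.61658408 360.03909155]]
```

View pics/w18.png

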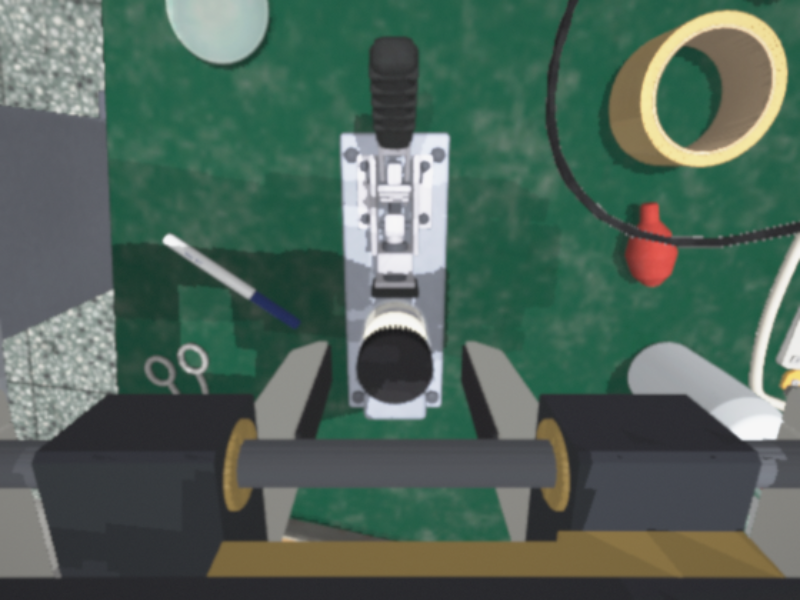

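View pics/s18.png

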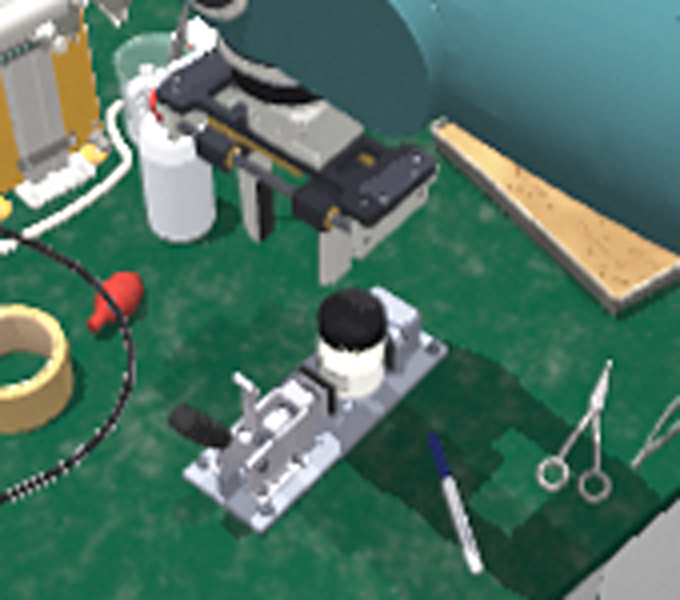

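Call:
apply_moves --fingers '[0.093, 0.093, 0.093, 0.093, 0.093, 0.093, 0.093, 0.093, 0.093, 0.093]' --pt "0 0 0.03" --pt "0 0 0.059" --pt "0 0 0.059" --pt "0 0 0.059" --pt "0.04 0 0.059" --pt "0.08 0 0.059" --pt "0.12 0 0.059" --pt "0.15 0 0.059" --pt "0.175 0 0.059" --pt "0.185 0 0.059" --turn '[0, 0, 0, 0, 0, 0, 0, 0, 0, 0]'

```text
clock: 22.9
tool_pos: [0.5163, -0.0087, 0.0211]
tcp_rot: [0.534, 0.463, 0.533, -0.465]
ft_force: [0.8, -1.1, -0.2]
width: 0.0931
```

Call:
apply_moves --fingers '[0.04, 0.04, 0.04, 0.04, 0.04, 0.04, 0.04]' --pt "0 0 0" --pt "0 0 0" --pt "0 0 0" --pt "0 0 0" --pt "0 0 0" --pt "0 0 0" --pt "0 0 0" --turn '[0, 0, 0, 0, 0, 0, 0]'

```text
clock: 23.6
tool_pos: [0.5163, -0.0087, 0.0217]
tcp_rot: [0.534, 0.463, 0.533, -0.465]
ft_force: [-4.8, 0.5, 6.4]
width: 0.0545
```

Run:
```python
from rel import *
w=env.read_camera("wrist");c=env.read_camera("scene");cv2.imwrite("pics/w19.png",cv2.resize(w["img"][:,:,::-1],(800,600)));up(c["img"],200,150,370,300,4,"pics/s19.png")
```

```text
23.6 [ 0.5163 -0.0087  0.0217] [-4.8  0.5  6.4] 0.0545
[[-0.001  0.99   0.139]
 [-0.004  0.139 -0.99 ]
 [-1.    -0.002  0.003]]
tool y yaw 8.001788674120379 units to 8deg 0.0002981123533964218
```

View pics/w19.png

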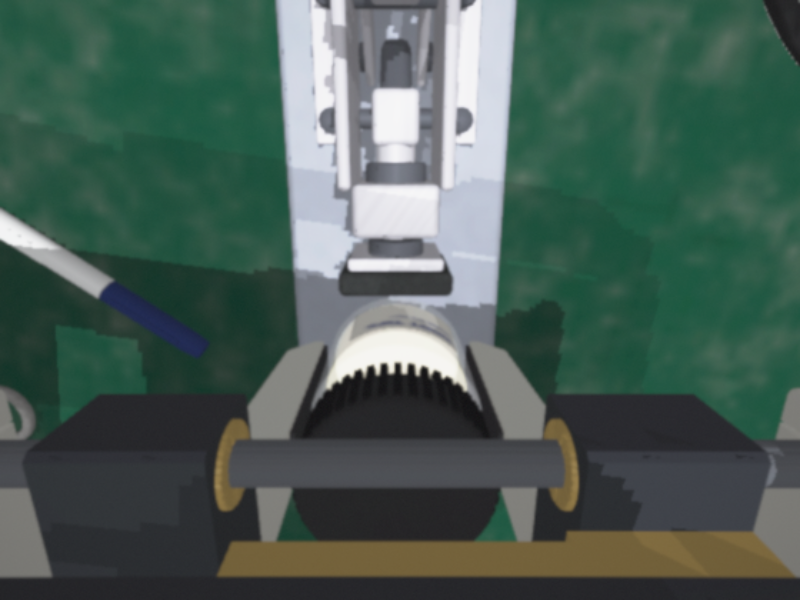

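View pics/s19.png

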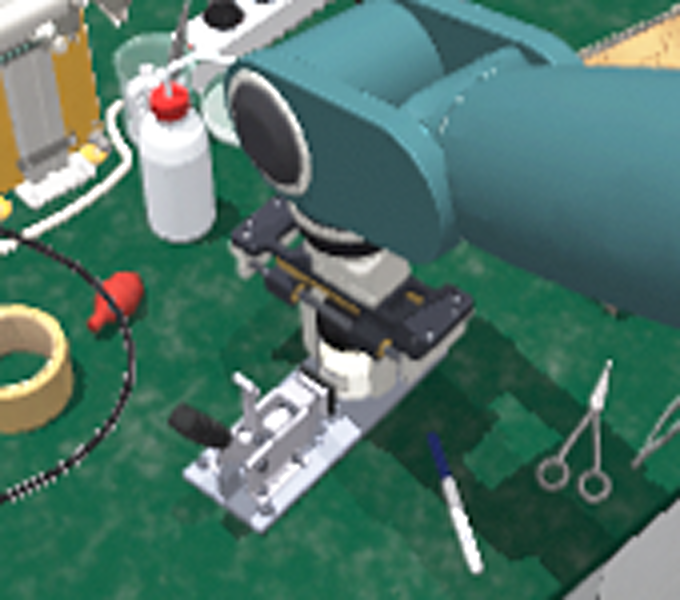

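Call:
apply_moves --fingers '[0.04, 0.04, 0.04, 0.04, 0.04, 0.04, 0.04, 0.04, 0.04, 0.04]' --pt "-0.01 0 0" --pt "-0.03 0 0" --pt "-0.06 0 0" --pt "-0.1 0 0" --pt "-0.13 0 0" --pt "-0.15 0 0.01" --pt "-0.15 -0.005 0.05" --pt "-0.15 -0.01 0.09" --pt "-0.15 -0.015 0.13" --pt "-0.15 -0.018 0.15" --turn '[0, 0, 0, 0, 0, 0, 0, 0, 0, 0]'

```text
clock: 24.7
tool_pos: [0.5192, -0.1618, 0.173]
tcp_rot: [0.534, 0.463, 0.533, -0.466]
ft_force: [-0.4, 0.2, -1.9]
width: 0.0549
```

Run:
```python
from rel import *
w=env.read_camera("wrist");c=env.read_camera("scene");d=env.read_camera("side");cv2.imwrite("pics/d20.png",cv2.resize(d["img"][:,:,::-1],(800,600)));cv2.imwrite("pics/s20.png",cv2.resize(c["img"][:,:,::-1],(800,600)))
```

```text
24.7 [ 0.5192 -0.1618  0.173 ] [-0.4  0.2 -1.9] 0.0549
[[-0.001  0.99   0.138]
 [-0.004  0.138 -0.99 ]
 [-1.    -0.002  0.004]]
tool y yaw 7.911193119462844 units to 8deg -0.01480114675619267
```

View pics/d20.png

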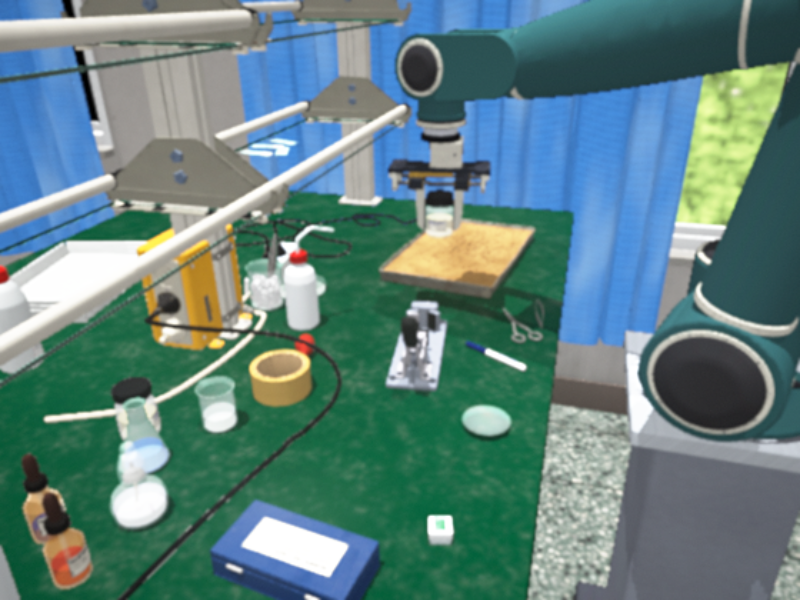

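View pics/s20.png

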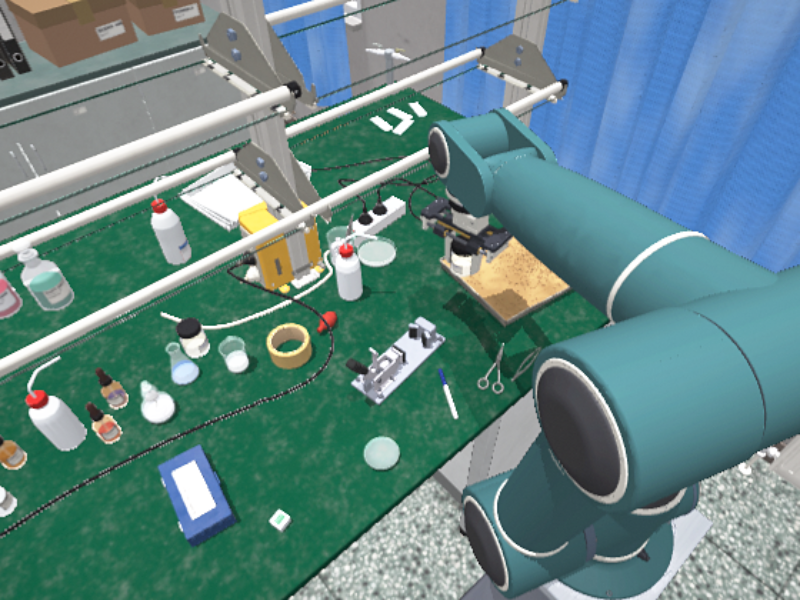

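Run:
```python
from rel import *
S=cam(env.read_camera("scene"));D=cam(env.read_camera("side"))
k=1.4286
for n,C,p in(("side",D,[(382,270),(536,227),(489,291)]),("scene",S,[(440,262),(504,318),(568,287)])):
    P=onz(C,np.array(p)/k,.032);print(n,P.round(3))
    print("diag lens",[round(float(np.linalg.norm(P[i]-P[j])),3) for i,j in((0,1),(1,2),(0,2))])
P=onz(D,np.array([(382,270),(536,227)])/k,.032).mean(0);print("centre",P,shift([P[0],P[1]+.05,.1]))
```

```text
24.85 [ 0.5193 -0.1601  0.1727] [-0.5 -0.9 -0.8] 0.0548
[[-0.001  0.991  0.137]
 [-0.004  0.137 -0.991]
 [-1.    -0.002  0.003]]
tool y yaw 7.878302678277213 units to 8deg -0.020282886953797874
side [[ 0.667 -0.25   0.032]
 [ 0.36  -0.623  0.032]
 [ 0.419 -0.201  0.032]]
diag lens [0.483, 0.427, 0.253]
scene [[ 0.665 -0.246  0.032]
 [ 0.424 -0.223  0.032]
 [ 0.387 -0.42   0.032]]
diag lens [0.242, 0.2, 0.328]
centre [ 0.51351055 -0.43679276  0.032     ] [ 0.0735 -0.0367  0.2235]
```

Call:
apply_moves --fingers '[0.04, 0.04, 0.04, 0.04, 0.04, 0.04, 0.04, 0.04, 0.04, 0.04]' --pt "0 -0.006 0.03" --pt "0 -0.012 0.07" --pt "0 -0.018 0.11" --pt "0 -0.025 0.15" --pt "0 -0.032 0.19" --pt "0.01 -0.037 0.215" --pt "0.03 -0.037 0.223" --pt "0.06 -0.037 0.223" --pt "0.08 -0.037 0.223" --pt "0.08 -0.037 0.223" --turn '[0, 0, 0, 0, 0, 0, 0, 0, 0, 0]'

```text
clock: 25.95
tool_pos: [0.5132, -0.3831, 0.0904]
tcp_rot: [0.533, 0.462, 0.535, -0.465]
ft_force: [-0.3, 1.0, -2.2]
width: 0.0547
```

Run:
```python
from rel import *
w=env.read_camera("wrist");d=env.read_camera("side");cv2.imwrite("pics/w21.png",w["img"][:,:,::-1]);up(d["img"],240,80,400,220,5,"pics/d21.png")
```

```text
25.95 [ 0.5132 -0.3831  0.0904] [-0.3  1.  -2.2] 0.0547
[[-0.005  0.99   0.14 ]
 [-0.     0.14  -0.99 ]
 [-1.    -0.005 -0.   ]]
tool y yaw 8.059543802098366 units to 8deg 0.009923967016394345
```

View pics/d21.png

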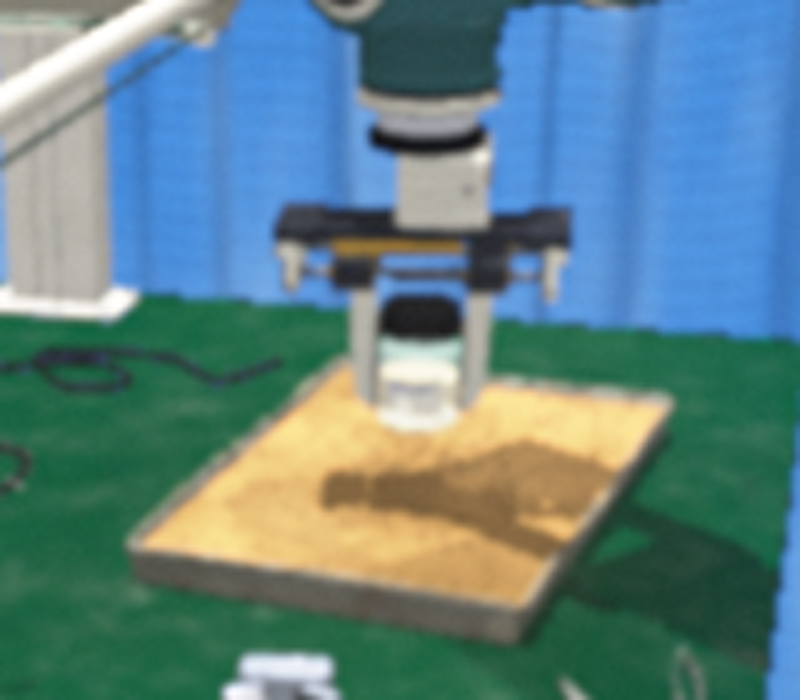

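View pics/w21.png

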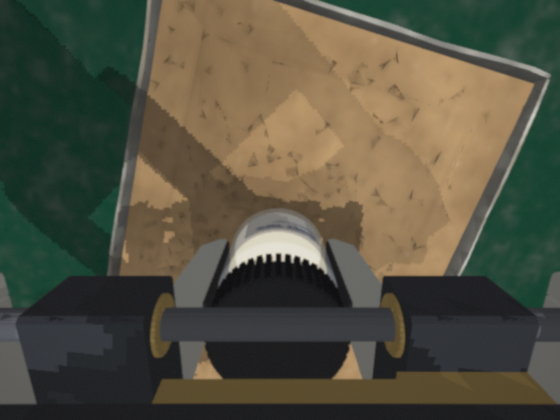

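Call:
apply_moves --fingers '[0.04, 0.04, 0.04, 0.04, 0.04, 0.04, 0.04, 0.04]' --pt "0.015 0 0" --pt "0.03 0 0" --pt "0.04 0 0" --pt "0.046 0 0" --pt "0.05 0 0" --pt "0.053 0 0" --pt "0.0535 0 0" --pt "0.0535 0 0" --turn '[0, 0, 0, 0, 0, 0, 0, 0]'

```text
clock: 26.85
tool_pos: [0.5144, -0.3845, 0.041]
tcp_rot: [0.535, 0.463, 0.533, -0.465]
ft_force: [0.5, -1.3, -1.7]
width: 0.0544
```

Call:
apply_moves --fingers '[0.04, 0.04, 0.04, 0.04]' --pt "0.002 0 0" --pt "0.004 0 0" --pt "0.006 0 0" --pt "0.006 0 0" --turn '[0, 0, 0, 0]'

```text
clock: 27.25
tool_pos: [0.5144, -0.3846, 0.0349]
tcp_rot: [0.535, 0.463, 0.533, -0.465]
ft_force: [-0.3, 0.8, -2.2]
width: 0.0549
```

Call:
apply_moves --fingers '[0.04, 0.04, 0.04]' --pt "0.0008 0 0" --pt "0.0015 0 0" --pt "0.0015 0 0" --turn '[0, 0, 0]'

```text
clock: 27.55
tool_pos: [0.5145, -0.3846, 0.0347]
tcp_rot: [0.535, 0.462, 0.533, -0.465]
ft_force: [-5.8, 5.4, 12.8]
width: 0.0548
```

Touching (12.8 N up). Release and rise.

Call:
apply_moves --fingers '[0.093, 0.093, 0.093, 0.093, 0.093, 0.093, 0.093, 0.093, 0.093, 0.093]' --pt "0 0 0" --pt "0 0 0" --pt "0 0 0" --pt "0 0 0" --pt "-0.01 0 0" --pt "-0.04 0 0" --pt "-0.08 0 0" --pt "-0.12 0 0" --pt "-0.16 0 0" --pt "-0.18 0 -0.03" --turn '[0, 0, 0, 0, 0, 0, 0, 0, 0, 0]'

```text
clock: 28.55
tool_pos: [0.5108, -0.356, 0.219]
tcp_rot: [0.536, 0.463, 0.531, -0.465]
ft_force: [-0.3, 0.8, -0.1]
width: 0.0933
```

Run:
```python
from rel import *
w=env.read_camera("wrist");d=env.read_camera("side");c=env.read_camera("scene");cv2.imwrite("pics/w22.png",w["img"][:,:,::-1]);up(d["img"],240,80,400,260,3,"pics/d22.png");up(c["img"],200,100,430,300,3,"pics/s22.png")
```

```text
28.55 [ 0.5108 -0.356   0.219 ] [-0.3  0.8 -0.1] 0.0933
[[ 0.003  0.99   0.138]
 [-0.007  0.138 -0.99 ]
 [-1.     0.002  0.007]]
tool y yaw 7.94942778292597 units to 8deg -0.008428702845671618
```

View pics/d22.png

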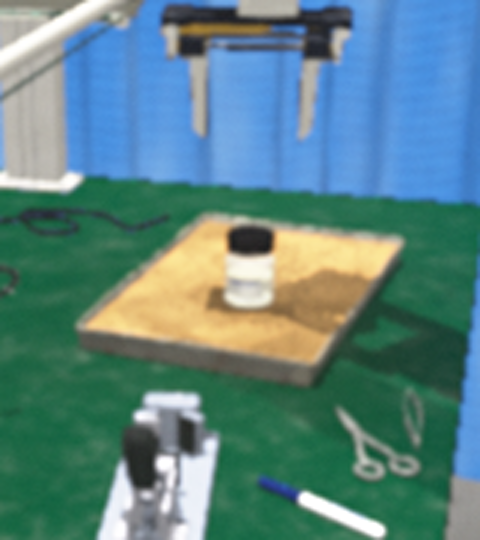

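View pics/s22.png

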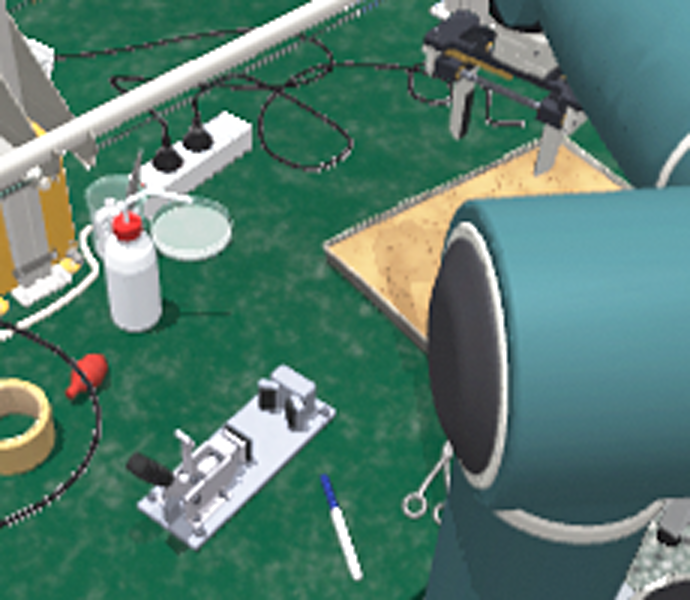

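View pics/w22.png

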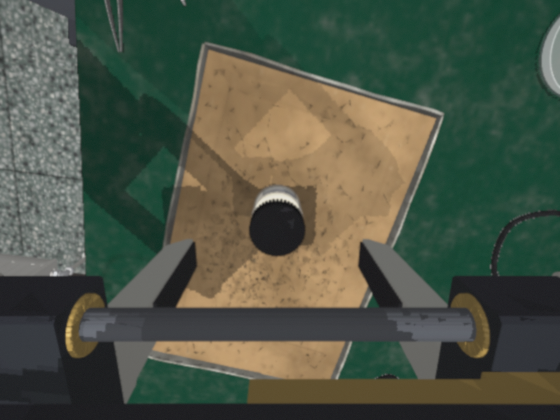

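The jar stands upright inside the tray, at about (277, 225) in the wrist view. The clamp handle is up, the bystanders are unmoved and nothing is touching the gripper. I'm handing the job in.

```bash
python3 -c "
from plant import env
print(env.job_done())"
```

```text
the job is handed in; nothing more can be done
None
```

The job is done and handed in at about 28.6 s of the 72 s allowed. The hand-in gave no verdict, so what follows rests on my own checks.

- **Clamping:** I stood the jar in the clamp nest and pushed the handle down to its stop. The finger met it at z = 52 mm with 34 N, and the handle stayed level when I moved away.
- **Lid:** I gripped the lid alone and turned it 63° anticlockwise by tool yaw. The holding moment was 0.31 N m, which fits the lid's stated 0.35 N m. I could not read the lid joint directly, so the 63° assumes no slip in the grip; the side view showed no sign of the glass turning.
- **Release:** I pressed the lever about 12–14 mm. The handle came up behind the finger and was fully open in the later pictures.
- **Placing:** I lifted the jar by its glass and lowered it onto the wax bed until it touched. That contact showed 12.8 N, firmer than I wanted.

**Last checks:** The jar stands upright, well inside the tray rim. The clamp is open, the marker, bulb and tape are where they were, and the gripper is clear of everything with no contact force. None of the checks failed. The small disagreements were arm settling errors of up to about 6 mm, mended on the way, and position estimates 1–2 mm apart between views.

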